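# Put the mixed-up jar lids back on their own jars

## Task

The lids of the four storage jars have been mixed up. Put every lid back on the jar of its own shape, dropped into the mouth so that it lies flat, and turned so that its outline lines up with the jar's; the pot mat is free for laying a lid aside meanwhile. Leave the jars standing where they are and do not disturb the glass and the cup behind them.

Things in the scene. Friction and masses are not known exactly. Their poses are not given: they have to be found in the camera images.
- jar_round: White ceramic storage jar, from above round, 104 mm across, 62 mm high, straight sides, loose but full (0.7 to 1.2 kg). In the centre of its flat top a round mouth 58 mm wide, the same in all four jars. Origin at the centre of its underside, z up. At the start a lid of another shape lies on it.
- jar_square: White ceramic storage jar, from above square with rounded corners, 92 x 92 mm, 62 mm high, straight sides, loose but full (0.7 to 1.2 kg). In the centre of its flat top a round mouth 58 mm wide, the same in all four jars. Origin at the centre of its underside, z up. At the start a lid of another shape lies on it.
- jar_oval: White ceramic storage jar, from above oval, 132 along x by 72 mm along y, 62 mm high, straight sides, loose but full (0.7 to 1.2 kg). In the centre of its flat top a round mouth 58 mm wide, the same in all four jars. Origin at the centre of its underside, z up. At the start a lid of another shape lies on it.
- jar_oblong: White ceramic storage jar, from above rectangle, 126 along x by 70 mm along y, 62 mm high, straight sides, loose but full (0.7 to 1.2 kg). In the centre of its flat top a round mouth 58 mm wide, the same in all four jars. Origin at the centre of its underside, z up. At the start a lid of another shape lies on it.
- lid_round: Wooden lid: round, 104 mm across, 12 mm thick, like its jar. Under it a round boss 42 wide, 8 deep, that drops into any jar's mouth (8 mm play all round) or stands on a flat surface; on it a round knob 24 mm across, 26 tall, darker. 65-125 g. Origin: centre of the boss's underside, z up (lid 8 to 20 mm, grip 20 to 46). Seated it is 54 mm over the jar's.
- lid_square: Wooden lid: square with rounded corners, 92 x 92 mm, 12 mm thick, like its jar. Under it a round boss 42 wide, 8 deep, that drops into any jar's mouth (8 mm play all round) or stands on a flat surface; on it a square knob 24 x 24 mm in line with it, 26 tall, darker. 65-125 g. Origin: centre of the boss's underside, z up (lid 8 to 20 mm, grip 20 to 46). Seated it is 54 mm over the jar's.
- lid_oval: Wooden lid: oval, 132 along x by 72 mm along y, 12 mm thick, like its jar. Under it a round boss 42 wide, 8 deep, that drops into any jar's mouth (8 mm play all round) or stands on a flat surface; on it a round-ended bar, 44 along x by 20 mm along y, 26 tall, darker. 65-125 g. Origin: centre of the boss's underside, z up (lid 8 to 20 mm, grip 20 to 46). Seated it is 54 mm over the jar's.
- lid_oblong: Wooden lid: rectangle, 126 along x by 70 mm along y, 12 mm thick, like its jar. Under it a round boss 42 wide, 8 deep, that drops into any jar's mouth (8 mm play all round) or stands on a flat surface; on it a square-ended bar, 44 along x by 20 mm along y, 26 tall, darker. 65-125 g. Origin: centre of the boss's underside, z up (lid 8 to 20 mm, grip 20 to 46). Seated it is 54 mm over the jar's.
- pot_mat: Fixed round grey silicone pot mat, 120 mm across, 8 mm thick, empty: a free spot where a lid can be laid for a while. Origin at the centre of its underside.
- tumbler: Small clear drinking glass, 48 mm across, 61 mm tall, behind the jars; not part of the job. Origin at the centre of its underside.
- mug_a: Small white espresso cup with a handle, 60 x 83 x 49 mm, behind the jars; not part of the job. Origin at the centre of its underside.
Things that resemble listed ones, but are neither listed nor needed, are in the scene too. Leave any green look-alike of the lid_oval alone.

How it is judged:
At the end, for the whole second after the job is handed in: Each lid rests released on the jar of its own shape: centres within 11 mm, boss in the mouth (origin 49 to 58 mm above the jar's), level within 4 degrees, and all but the round one turned to the jar's outline within 11 degrees (quarter turns for the square, either way round for the long ones) (horizontal distance between lid_round and jar_round below 0.011 m and z of lid_round in the frame of jar_round between 0.049 and 0.058 m and angle between each of lid_round, jar_round, lid_square, jar_square, lid_oval, jar_oval, lid_oblong, jar_oblong's own z axis and vertical below 0.07 rad and linear speed of each of lid_round, lid_square, lid_oval, lid_oblong below 0.02 m/s and angular speed of each of lid_round, lid_square, lid_oval, lid_oblong below 0.2 rad/s and horizontal distance between lid_square and jar_square below 0.011 m and z of lid_square in the frame of jar_square between 0.049 and 0.058 m and (angle between the x axis of lid_square and the x axis of jar_square, either way round below 0.2 rad or angle between the x axis of lid_square and the y axis of jar_square, either way round below 0.2 rad) and horizontal distance between lid_oval and jar_oval below 0.011 m and z of lid_oval in the frame of jar_oval between 0.049 and 0.058 m and angle between the x axis of lid_oval and the x axis of jar_oval, either way round below 0.2 rad and horizontal distance between lid_oblong and jar_oblong below 0.011 m and z of lid_oblong in the frame of jar_oblong between 0.049 and 0.058 m and angle between the x axis of lid_oblong and the x axis of jar_oblong, either way round below 0.2 rad); the robot touches nothing.
It fails at once if a jar is pushed more than 40 mm from its place, or tipped (distance of any of jar_round, jar_square, jar_oval, jar_oblong from where it was at the start of the episode above 0.04 m or angle between any of jar_round, jar_square, jar_oval, jar_oblong's own z axis and vertical above 0.35 rad).
It fails at once if the glass tumbler or the white cup is pushed more than 30 mm or tipped (distance of any of tumbler, mug_a from where it was at the start of the episode above 0.03 m or angle between any of tumbler, mug_a's own z axis and vertical above 0.4 rad).
It also fails if it takes over 138 s, if anything falls off the work surface, if the arm or the gripper's body presses on something with over 40 N, if the wrist force passes 120 N, or if a joint passes its speed limit or range.

## Robot

A 7-joint arm with a two-finger parallel gripper is mounted at the origin on a cart in front of the work surface, level with it; the furniture and walls round the work are solid. World frame = base frame: x ahead of the robot, y to its left, z up, the work surface at z = 0. Lengths are in m, angles in rad, forces in N, time in s.
With the tool pointing down it reaches from about 0.4 to 0.875 m from the base axis. Payload 19.3 kg.
Tool frame: the origin (TCP) lies at the very end of the fingers, on their centre line; the grasp point (between the pads) lies 19 mm behind it; z points along the fingers, y is the direction in which the jaws open and shut (so a half turn about z gives the same grasp; the last joint's range is limited). The gripper opens to 85 mm and grips with 20 to 120 N. Pads are 22 mm wide; open, the fingers measure 114 mm over their backs; the gripper's body (76 mm by 85 mm) begins 54 mm behind the grasp point. The pads swing forward as they close: fully open they stand 13 mm farther back than shut.
Start: joints at [1.16, 0.521, -0.036, 1.599, 0.021, 1.021, -0.113], TCP at [0.209, -0.589, 0.231] pointing down, gripper open.
Joint ranges: [-2.91, 2.91], [-0.3, 2.13], [-1.5, 1.42], [0.17, 2.43], [-1.26, 4.41], [0.16, 1.93], [-2.52, 2.52]. Speed limits (rad/s): [1.89, 1.89, 2.39, 2.39, 3.01, 3.01, 3.01].

## Interface

Orientations are given as [roll, pitch, yaw] about the fixed x, y, z axes, in that order (R = Rz(yaw) Ry(pitch) Rx(roll)).
In Python, from workcell import bot, viewer gives the robot as it stands.
- The arm moves only by the shell command python3 -m creep 'ROWS' [FORCE]. ROWS is JSON, a list of rows, each an object of numbers: "rx", "ry", "rz": the turn, a rotation vector about the tool's x, y, z in degrees; "tx", "ty", "tz": the shift along the tool's x, y, z in mm; "hand": the closure, from -1 (fully open) to 1 (shut), so that 0 is half open. In form: [{"rx": .., "ry": .., "rz": .., "tx": .., "ty": .., "tz": .., "hand": ..}, ...]. A call has 1 to 8 rows; each row is the pose to reach, as a shift and turn from the pose commanded when the call began, along the tool's axes at that moment; what a row does not reach only later rows make up. A row lasts 1/10 s, in which the tool goes at most 50 mm and 8.59 degrees, less where a joint would pass 70% of its speed; a pose out of reach is approached as far as the arm can. A call with a gripper value outside its range is refused whole. The fingers move at their own pace and stop on an object; FORCE is the grip in N (left out, the last holds). Time passes only in rows, so rows that repeat a pose let the fingers close. It gives the time, the measured TCP pose, the force and the opening at its end, in the units of the state.
- bot.observe(): the state, without advancing time (a new reading comes with each control period).
- viewer.grab_frame(name): name is "scene" or "side" or "wrist"; returns a dict with "pixels" (480x640x3 uint8, blue, green, red), "vertical_fov" (degrees; the focal length in pixels is half the picture's height over the tangent of half this angle, whatever the lens; pixels are square), "cx", "cy" (the principal point, pixels), "rvec" (rotation vector, rad) and "tvec" (3), from world to camera coordinates, as OpenCV has them; the wrist camera has in their place "tool_from_camera" (4x4, takes a point from camera to tool coordinates, whose origin is the TCP and whose axes are the flange's). Camera axes: x right, y down, z forward; pixel columns grow to the right and rows downward; lengths in m; the calibration is good to about 2 mm. The wrist camera is an equidistant fisheye: a pixel r from the principal point sees the ray r / f radians off the axis. A picture is of the moment at which its call begins: read the wrist's pose just before it. There is no depth.
- bot.job_done(): hands the job in, once; it reports no verdict.
Trained networks look in a picture, given as the dict that the camera call returned (one of the last four; its "shot" number tells which), for a name from the list of things; names that differ only in an ending like _2 or _b are one class to them, and where a whole thing is asked for, a point or a joint stands for the part that bears it (a point fixed in the world has none). Each returns a list of dicts, best first, with "score" (0 to 1); they miss things now and then, are a little off and sometimes report something else, mostly with a low value. They report only what shows in the picture. A call takes as long as a camera call. They do not tell look-alikes from the thing itself.
- viewer.outline_of(target, picture): "mask" (480x640 bool, what is visible of it) and "bbox" ([left, top, right, bottom] in pixels, round what is visible of it).
The state is a dict: "clock": time; "qpos": joint angles; "qd": joint speeds; "joint_efforts": joint torques, N m; "position": TCP position; "tool_rot": TCP orientation; "force": force on the tool from outside, world axes, zero at the start; "moment": the same for the moment, N m; "grip_width": finger opening in m.
Only numpy, scipy, OpenCV 4.12 (cv2) and the standard library are available. Lean on these libraries where they do the work, as an engineer would, in place of code of your own. Each camera call takes 0.05 s, during which the arm holds its last target.

## Working session

There is one attempt and no reset: what is moved stays moved. The work goes in short steps, Python scripts to look and compute and a shell command to move; the robot and the scene stay as the last step left them, time stands still between calls to the robot, and variables do not carry over. Pictures are saved under pics/ and viewed, and the job is handed in when it is done.

```bash
ls; mkdir -p pics; python3 - <<'E'
from workcell import bot, viewer
import cv2
s=bot.observe(); print(s)
for n in ["scene","side","wrist"]:
    f=viewer.grab_frame(n); cv2.imwrite(f"pics/{n}0.png",f["pixels"])
    print(n,{k:v for k,v in f.items() if k!="pixels"})
E
```

```text
pics
{'clock': 0.0, 'qpos': array([ 1.15978063,  0.52201414, -0.03633608,  1.6000339 ,  0.02121718,
        1.02110071, -0.1128143 ]), 'qd': array([0.00134458, 0.00119956, 0.00061989, 0.00063384, 0.00026232,
       0.00012046, 0.00032097]), 'joint_efforts': array([-3.11078315e-03, -9.27106977e+01,  1.97826102e+00, -3.69938529e+01,
        1.76790822e-02,  8.20021058e-03,  2.59024750e-05]), 'position': array([ 0.20875524, -0.58872988,  0.23071629]), 'tool_rot': array([-3.14042599e+00,  9.49722026e-05,  3.40808469e-01]), 'force': array([ 0.70573134, -0.0851715 ,  0.3174796 ]), 'moment': array([ 0.02425093,  0.02739571, -0.02105266]), 'grip_width': 0.08548784503410065}
scene {'vertical_fov': 54.93464265389724, 'cx': 314.2193934852489, 'cy': 243.80193269295054, 'rvec': array([ 0.8999766 , -2.58861205,  0.95162657]), 'tvec': array([0.34449943, 0.35015307, 1.2230228 ]), 'shot': 1}
side {'vertical_fov': 52.21074168104022, 'cx': 324.2564309263901, 'cy': 233.5464423137974, 'rvec': array([ 0.60249353, -2.44307546,  1.39385804]), 'tvec': array([0.42554451, 0.22433189, 1.01138963]), 'shot': 2}
wrist {'vertical_fov': 65.70646984690485, 'cx': 317.3961691943915, 'cy': 238.46436170046474, 'tool_from_camera': array([[-4.08792772e-04, -9.53403950e-01, -3.01696437e-01,
         7.82413640e-02],
       [ 9.99999722e-01, -2.01593853e-04, -7.17914616e-04,
        -4.50731991e-04],
       [ 6.23642484e-04, -3.01696647e-01,  9.53403768e-01,
        -1.42152245e-01],
       [ 0.00000000e+00,  0.00000000e+00,  0.00000000e+00,
         1.00000000e+00]]), 'shot': 3}
```

View pics/scene0.png

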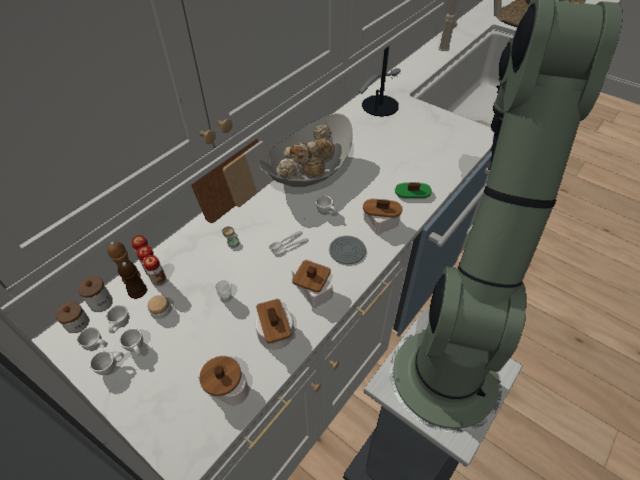

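View pics/side0.png

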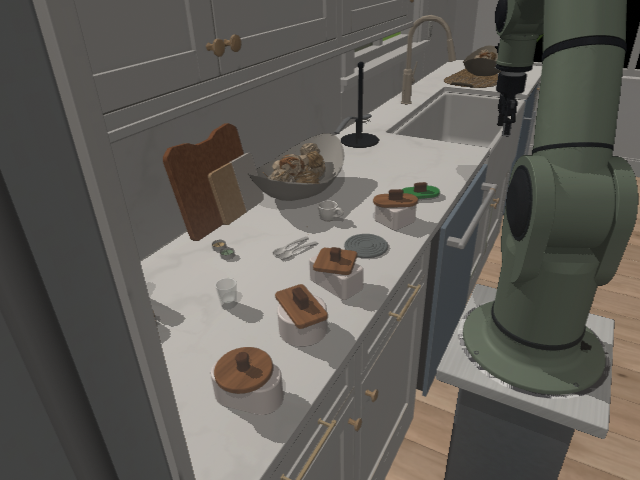

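View pics/wrist0.png

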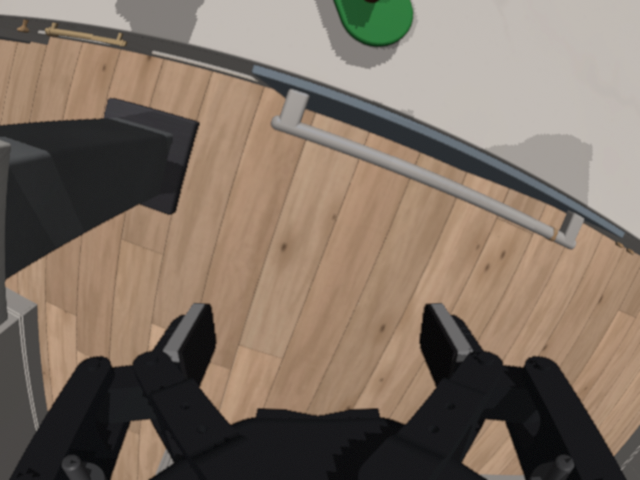

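```bash
cat > h.py <<'E'
import numpy as np, cv2
from scipy.spatial.transform import Rotation as Ro
def K(f):
    F=240/np.tan(np.radians(f["vertical_fov"])/2); return F,np.array([[F,0,f["cx"]],[0,F,f["cy"]],[0,0,1]])
def proj(f,P):
    F,k=K(f); return cv2.projectPoints(np.asarray(P,float).reshape(-1,3),f["rvec"],f["tvec"],k,None)[0].reshape(-1,2)
def plane(f,uv,z):
    F,k=K(f); R=cv2.Rodrigues(f["rvec"])[0]; C=-R.T@f["tvec"]
    uv=np.asarray(uv,float).reshape(-1,2)
    d=np.c_[(uv-[f["cx"],f["cy"]])/F,np.ones(len(uv))]@R
    return C+d*((z-C[2])/d[:,2])[:,None]
def toolR(s): return Ro.from_euler("xyz",s["tool_rot"]).as_matrix()
def wplane(f,s,uv,z):
    F,_=K(f); uv=np.asarray(uv,float).reshape(-1,2)-[f["cx"],f["cy"]]
    r=np.linalg.norm(uv,axis=1)+1e-9; th=r/F
    d=np.c_[uv/r[:,None]*np.sin(th)[:,None],np.cos(th)]
    T=f["tool_from_camera"]; R=toolR(s)
    C=s["position"]+R@T[:3,3]; d=d@T[:3,:3].T@R.T
    return C+d*((z-C[2])/d[:,2])[:,None]
def rect(pts):
    pts=np.asarray(pts,float)[:,:2].astype(np.float32)*1000
    (c,wh,a)=cv2.minAreaRect(pts); w,h=wh
    if h>w: w,h=h,w; a+=90
    return np.round(np.array(c)/1000,4),round(w),round(h),round((a+90)%180-90,1)
def big(m):
    c=max(cv2.findContours(m.astype(np.uint8),cv2.RETR_EXTERNAL,cv2.CHAIN_APPROX_NONE)[0],key=cv2.contourArea)
    return c.reshape(-1,2)
E
python3 - <<'E'
from workcell import bot, viewer
from h import *
f=viewer.grab_frame("scene"); g=viewer.grab_frame("side")
names=["lid_round","lid_square","lid_oval","lid_oblong","jar_round","jar_square","jar_oval","jar_oblong","pot_mat","tumbler","mug_a"]
for n in names:
  for c,p in(("sc",f),("si",g)):
    for o in viewer.outline_of(n,p)[:3]:
        z={"li":.074,"ja":.031,"po":.008}.get(n[:2],0.03)
        print(n,c,round(o["score"],2),np.round(o["bbox"]),rect(plane(p,big(o["mask"]),z)))
a=cv2.resize(f["pixels"][170:420,180:440],None,fx=2.3,fy=2.3,interpolation=3)
cv2.imwrite("pics/c1.png",a)
a=cv2.resize(g["pixels"][170:420,190:450],None,fx=2.3,fy=2.3,interpolation=3)
cv2.imwrite("pics/c2.png",a)
E
```

```text
lid_round sc 0.76 [201. 355. 243. 400.] (array([0.4354, 0.3822]), 105, 101, -71.8)
lid_round si 0.62 [218. 348. 272. 394.] (array([0.435 , 0.3862]), 111, 100, -50.6)
lid_square sc 0.56 [298. 259. 335. 295.] (array([ 0.4498, -0.0006]), 97, 92, -76.1)
lid_square si 0.81 [312. 249. 356. 275.] (array([0.4504, 0.0047]), 114, 96, -76.6)
lid_oval sc 0.74 [362. 200. 401. 218.] (array([ 0.4407, -0.364 ]), 129, 82, 33.5)
lid_oval sc 0.6 [396. 182. 431. 196.] (array([ 0.4052, -0.5007]), 124, 75, 37.9)
lid_oval si 0.68 [372. 193. 416. 209.] (array([ 0.44  , -0.3555]), 130, 116, 65.4)
lid_oval si 0.6 [407. 183. 442. 200.] (array([ 0.3887, -0.45  ]), 102, 98, -21.2)
lid_oblong sc 0.82 [254. 300. 295. 343.] (array([0.4378, 0.1816]), 132, 71, -32.3)
jar_round sc 0.67 [254. 310. 294. 348.] (array([0.4289, 0.184 ]), 112, 106, -34.1)
jar_round si 0.72 [279. 294. 326. 349.] (array([0.4403, 0.2108]), 137, 97, -0.2)
jar_square sc 0.61 [364. 200. 397. 235.] (array([ 0.4222, -0.3337]), 119, 88, 30.1)
jar_oval sc 0.8 [199. 367. 249. 403.] (array([0.3873, 0.3793]), 85, 56, 85.6)
jar_oval si 0.57 [212. 364. 284. 413.] (array([0.4339, 0.3931]), 144, 111, 25.9)
jar_oblong sc 0.95 [294. 263. 331. 305.] (array([0.414 , 0.0178]), 96, 74, 52.9)
jar_oblong si 0.97 [307. 253. 363. 298.] (array([ 0.4566, -0.0032]), 187, 124, -18.8)
pot_mat sc 0.92 [328. 236. 368. 263.] (array([ 0.4569, -0.192 ]), 118, 117, 13.9)
pot_mat si 0.96 [345. 235. 388. 260.] (array([ 0.4542, -0.1847]), 125, 115, -63.8)
tumbler sc 0.83 [216. 282. 232. 302.] (array([0.6386, 0.1812]), 77, 43, -33.5)
tumbler si 0.64 [216. 282. 240. 307.] (array([0.6418, 0.181 ]), 118, 45, -48.0)
mug_a sc 0.74 [317. 196. 336. 211.] (array([ 0.6278, -0.2943]), 90, 62, -39.8)
mug_a sc 0.33 [202. 355. 238. 398.] (array([0.4548, 0.3726]), 110, 106, -2.0)
mug_a si 0.88 [319. 200. 344. 224.] (array([ 0.6255, -0.2911]), 126, 71, -41.8)
```

View pics/c1.png

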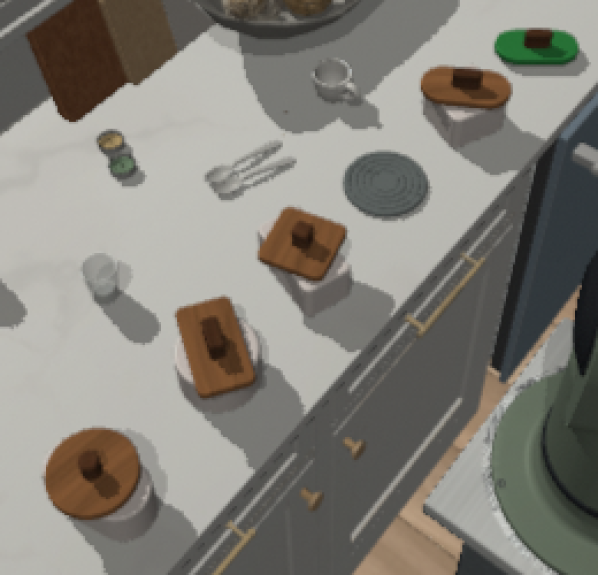

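View pics/c2.png

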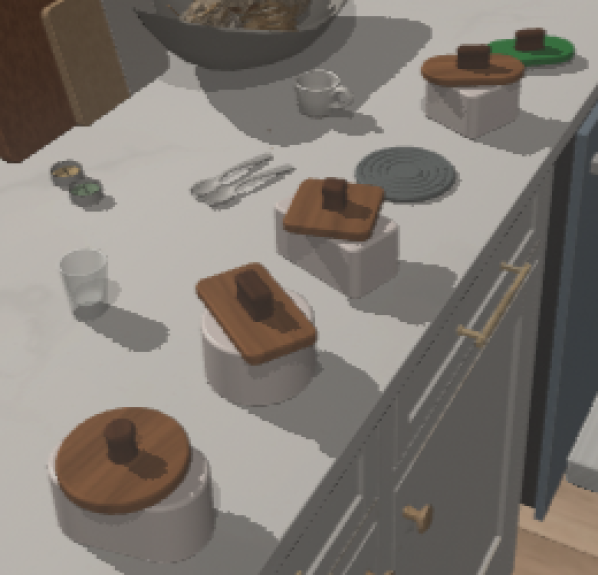

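```bash
cat >> h.py <<'E'
def go(s,p,yaw=None):
    """tool-frame shift (mm) / rz (deg, world yaw deg wanted, mod 180)"""
    R=toolR(s); d=R.T@(np.asarray(p)-s["position"])*1000
    y=np.degrees(np.arctan2(R[1,0],R[0,0])); out=[round(v,1) for v in d]
    dy=None if yaw is None else ((yaw-y+90)%180)-90
    print("tx,ty,tz",out,"yaw",round(y,2),"rz",None if dy is None else round(-dy,1),"tilt",np.round(np.degrees(Ro.from_matrix(np.diag([1,-1,-1.])@Ro.from_euler('z',-y,degrees=True).as_matrix()@R).as_rotvec()),2))
E
python3 -c "
from h import *;from workcell import bot
s=bot.observe();go(s,[.42,-.36,.30],33)"
```

```text
tx,ty,tz [np.float64(275.5), np.float64(-145.3), np.float64(-68.7)] yaw 19.52 rz -13.5 tilt [-0.  0.  0.]
```

```bash
R='x'; python3 -m creep '[{"tx":60,"ty":-30,"tz":-69,"rz":-6},{"tx":275,"ty":-145,"tz":-69,"rz":-13.5},{"tx":275,"ty":-145,"tz":-69,"rz":-13.5},{"tx":275,"ty":-145,"tz":-69,"rz":-13.5},{"tx":275,"ty":-145,"tz":-69,"rz":-13.5},{"tx":275,"ty":-145,"tz":-69,"rz":-13.5},{"tx":275,"ty":-145,"tz":-69,"rz":-13.5},{"tx":275,"ty":-145,"tz":-69,"rz":-13.5}]' 40
cat > look.py <<'E'
import sys
from workcell import bot, viewer
from h import *
name=sys.argv[1]; s=bot.observe(); f=viewer.grab_frame("wrist")
cv2.imwrite(f"pics/{name}.png",f["pixels"])
print("t",round(s["clock"],2),np.round(s["position"],4),"rot",np.round(s["tool_rot"],3),"w",round(s["grip_width"],4),"q",np.round(s["qpos"],2))
for a in sys.argv[2:]:
    n,z=a.split(":")
    for o in viewer.outline_of(n,f)[:2]:
        if o["mask"].sum()>50: print(n,round(o["score"],2),np.round(o["bbox"]),rect(wplane(f,s,big(o["mask"]),float(z))))
E
python3 look.py w1 lid_oval:.074 jar_square:.062 pot_mat:.008
```

```text
t 1.35 [ 0.2089 -0.5891  0.2313] rot [ 3.142 -0.     0.341] w 0.0854 q [ 1.16  0.52 -0.04  1.6   0.02  1.02 -0.11]
lid_oval 0.77 [334.   0. 413.  50.] (array([ 0.3784, -0.5768]), 66, 42, -66.8)schema error: expected keys rx, ry, rz, tx, ty, tz, hand
```

View pics/w1.png

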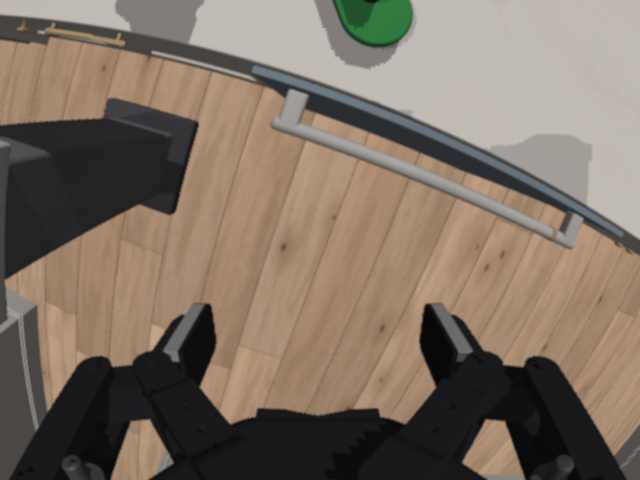

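```bash
python3 -m creep '[{"rx":0,"ry":0,"rz":-6,"tx":60,"ty":-30,"tz":-69,"hand":-1},{"rx":0,"ry":0,"rz":-13.5,"tx":275,"ty":-145,"tz":-69,"hand":-1},{"rx":0,"ry":0,"rz":-13.5,"tx":275,"ty":-145,"tz":-69,"hand":-1},{"rx":0,"ry":0,"rz":-13.5,"tx":275,"ty":-145,"tz":-69,"hand":-1},{"rx":0,"ry":0,"rz":-13.5,"tx":275,"ty":-145,"tz":-69,"hand":-1},{"rx":0,"ry":0,"rz":-13.5,"tx":275,"ty":-145,"tz":-69,"hand":-1},{"rx":0,"ry":0,"rz":-13.5,"tx":275,"ty":-145,"tz":-69,"hand":-1},{"rx":0,"ry":0,"rz":-13.5,"tx":275,"ty":-145,"tz":-69,"hand":-1}]' 40
python3 look.py w2 lid_oval:.074 jar_square:.062 pot_mat:.008
```

```text
clock: 2.35
position: [0.4227, -0.3571, 0.3009]
tool_rot: [3.141, -0.002, 0.582]
force: [-0.4, -1.1, -0.9]
grip_width: 0.0855
t 2.35 [ 0.4227 -0.3571  0.3009] rot [ 3.141e+00 -2.000e-03  5.820e-01] w 0.0855 q [ 0.74  0.34 -0.19  1.7   0.07  1.11 -0.46]
lid_oval 0.87 [423. 219. 478. 313.] (array([ 0.4416, -0.5227]), 115, 64, 39.0)
lid_oval 0.65 [338.   2. 398.  48.] (array([ 0.6035, -0.297 ]), 63, 51, -53.1)
jar_square 0.65 [279. 156. 387. 216.] (array([ 0.4231, -0.3227]), 58, 24, 30.1)
pot_mat 0.64 [172.  41. 269. 142.] (array([ 0.461 , -0.1926]), 119, 118, 77.2)
```

View pics/w2.png

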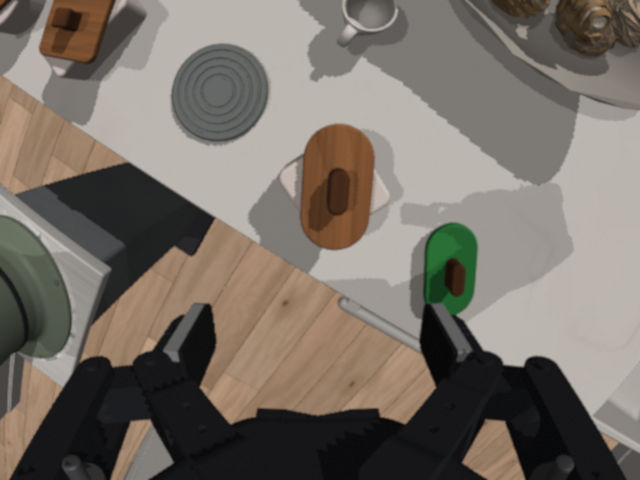

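```bash
cat >> h.py <<'E'
from scipy.optimize import minimize
def wproj(f,s,P):
    T=f["tool_from_camera"]; R=toolR(s); F,_=K(f)
    p=((np.asarray(P)-s["position"])@R-T[:3,3])@T[:3,:3]
    rho=np.linalg.norm(p[:,:2],axis=1)+1e-12; th=np.arctan2(rho,p[:,2])
    return p[:,:2]/rho[:,None]*(th*F)[:,None]+[f["cx"],f["cy"]]
def outl(shape):
    t=np.linspace(0,2*np.pi,72,endpoint=False)
    def rr(a,b,r):
        o=[]
        for sx,sy,q in((1,1,0),(-1,1,1),(-1,-1,2),(1,-1,3)):
            u=np.linspace(0,np.pi/2,8)+q*np.pi/2
            o+=[(sx*(a/2-r)+r*c,sy*(b/2-r)+r*d) for c,d in zip(np.cos(u),np.sin(u))]
        return np.array(o)
    return {"round":lambda:.052*np.c_[np.cos(t),np.sin(t)],"square":lambda:rr(.092,.092,.012),"oval":lambda:rr(.132,.072,.0359),"oblong":lambda:rr(.126,.070,.008)}[shape]()
def fit(f,s,mask,shape,z0,z1,x0):
    O=outl(shape); m=mask.astype(np.uint8)
    def sil(x):
        c,d=np.cos(x[2]),np.sin(x[2]); xy=O@np.array([[c,d],[-d,c]])+x[:2]
        P=np.r_[np.c_[xy,np.full(len(xy),z0)],np.c_[xy,np.full(len(xy),z1)]]
        uv=wproj(f,s,P) if s is not None else proj(f,P)
        im=np.zeros((480,640),np.uint8); h=cv2.convexHull(uv.astype(np.float32))
        cv2.fillConvexPoly(im,np.round(h*16).astype(np.int32),1,shift=4); return im
    def cost(x):
        im=sil(x*sc); return 1-(im&m).sum()/max((im|m).sum(),1)
    sc=np.array([.001,.001,np.radians(1)])
    best=None
    for dy in ([0] if shape=="round" else [-30,-15,0,15,30]):
        xi=np.array([x0[0],x0[1],np.radians(x0[2]+dy)])/sc
        r=minimize(cost,xi,method="Nelder-Mead",options=dict(initial_simplex=xi+np.array([[0,0,0],[8,0,0],[0,8,0],[0,0,10]]),xatol=.05,fatol=1e-5))
        if best is None or r.fun<best.fun: best=r
    x=best.x
    return np.round([x[0]/1000,x[1]/1000],4),round((x[2]+90)%180-90,1),"iou",round(1-best.fun,3)
def wood(f,uv):
    h=cv2.cvtColor(f["pixels"],cv2.COLOR_BGR2HSV)
    m=((h[...,0]<18)&(h[...,1]>110)&(h[...,2]>25)).astype(np.uint8)
    m=cv2.morphologyEx(m,cv2.MORPH_CLOSE,np.ones((7,7)))
    m=cv2.morphologyEx(m,cv2.MORPH_OPEN,np.ones((5,5)))
    n,l=cv2.connectedComponents(m); k=l[int(uv[1]),int(uv[0])]
    c=big(l==k) if k else None
    o=np.zeros((480,640),np.uint8)
    if c is not None: cv2.fillPoly(o,[c],1)
    return o
E
python3 - <<'E'
from workcell import bot, viewer
from h import *
s=bot.observe(); f=viewer.grab_frame("wrist")
m=wood(f,(315,200)); print(m.sum(), rect(wplane(f,s,big(m),.074)))
c=rect(wplane(f,s,big(m),.074))
print(fit(f,s,m,"oval",.062,.074,[*c[0],c[3]]))
# knob top centre by pixel
print(wplane(f,s,[[341,186]],.1))
v=f["pixels"].copy(); v[m>0,1]=255; cv2.imwrite("pics/m1.png",v)
g=viewer.grab_frame("scene"); 
for sh,uv in(("oval",(383,212)),("square",(322,285)),("oblong",(273,335)),("round",(222,390))):
    m=wood(g,uv); 
    if m.sum()<50: print(sh,"none");continue
    c=rect(plane(g,big(m),.074)); print(sh,c,fit(g,None,m,sh,.062,.074,[*c[0],c[3]]))
E
```

```text
7619 (array([ 0.4457, -0.3647]), 127, 69, 29.9)
(array([ 0.4447, -0.3669]), np.float64(30.2), 'iou', np.float64(0.926))
[[ 0.44824375 -0.36797895  0.1       ]]
oval (array([ 0.4406, -0.3603]), 119, 75, 31.7) (array([ 0.4475, -0.3703]), np.float64(28.1), 'iou', np.float64(0.795))
square (array([0.451 , 0.0025]), 93, 91, -74.8) (array([ 0.4541, -0.002 ]), np.float64(-77.2), 'iou', np.float64(0.843))
oblong (array([0.4368, 0.1831]), 126, 68, -33.7) (array([0.4426, 0.1789]), np.float64(-34.9), 'iou', np.float64(0.872))
round (array([0.4356, 0.3847]), 102, 97, -45.3) (array([0.44  , 0.3799]), np.float64(-49.7), 'iou', np.float64(0.875))
```

View pics/m1.png

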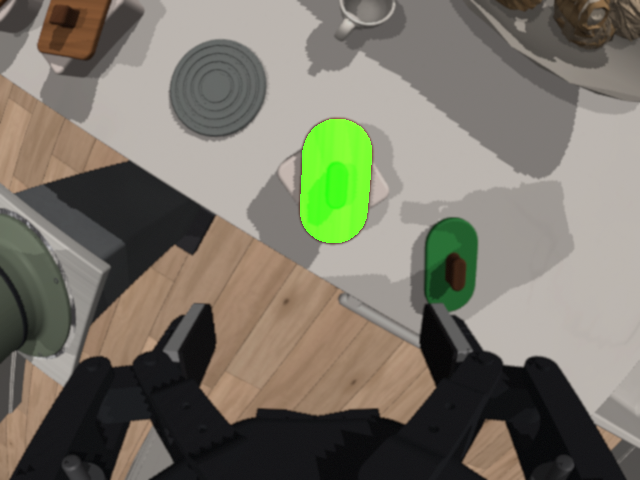

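```bash
python3 -c "
from h import *;from workcell import bot
s=bot.observe();print(s['position'],s['clock']);go(s,[.446,-.366,.076],30)"
```

```text
[ 0.41872796 -0.36142458  0.3001387 ] 2.65
tx,ty,tz [np.float64(20.5), np.float64(18.7), np.float64(224.1)] yaw 32.92 rz 2.9 tilt [ 0.01 -0.02  0.  ]
```

```bash
python3 -m creep '[{"rx":0,"ry":0,"rz":3,"tx":20,"ty":19,"tz":40,"hand":-1},{"rx":0,"ry":0,"rz":3,"tx":20,"ty":19,"tz":90,"hand":-0.5},{"rx":0,"ry":0,"rz":3,"tx":20,"ty":19,"tz":130,"hand":-0.2},{"rx":0,"ry":0,"rz":3,"tx":20,"ty":19,"tz":160,"hand":-0.2},{"rx":0,"ry":0,"rz":3,"tx":20,"ty":19,"tz":180,"hand":-0.2},{"rx":0,"ry":0,"rz":3,"tx":20,"ty":19,"tz":180,"hand":-0.2},{"rx":0,"ry":0,"rz":3,"tx":20,"ty":19,"tz":180,"hand":-0.2},{"rx":0,"ry":0,"rz":3,"tx":20,"ty":19,"tz":180,"hand":-0.2}]'
python3 - <<'E'
from workcell import bot, viewer
from h import *
s=bot.observe(); f=viewer.grab_frame("wrist"); print(s["position"],s["grip_width"])
cv2.imwrite("pics/w3.png",f["pixels"])
m=wood(f,(320,245)); c=rect(wplane(f,s,big(m),.074)); print(c)
if m.sum()>100: print(fit(f,s,m,"oval",.062,.074,[*c[0],c[3]]))
go(s,[.446,-.366,.076],30)
E
```

```text
clock: 3.45
position: [0.4471, -0.3662, 0.1217]
tool_rot: [3.14, -0.001, 0.523]
force: [-1.0, -0.9, 0.9]
grip_width: 0.0509
[ 0.44710539 -0.36623986  0.12166892] 0.05090555987408148
(array([ 0.4467, -0.3646]), 128, 70, 29.6)
(array([ 0.4442, -0.3656]), np.float64(29.1), 'iou', np.float64(0.943))
tx,ty,tz [np.float64(-0.9), np.float64(-0.8), np.float64(45.7)] yaw 29.99 rz -0.0 tilt [-0.1   0.04  0.  ]
```

View pics/w3.png

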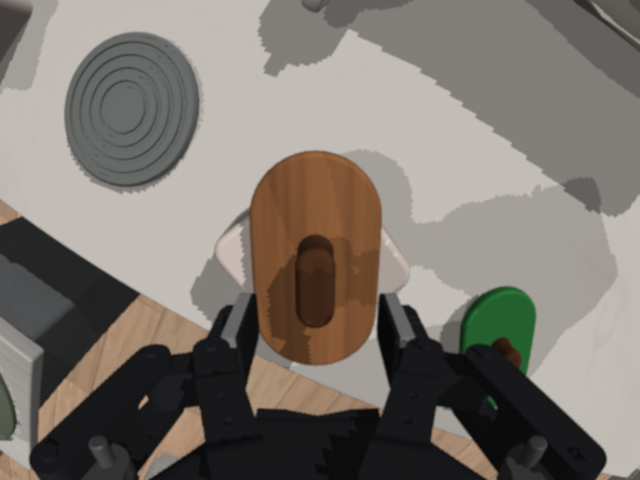

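```bash
python3 -m creep '[{"rx":0,"ry":0,"rz":0,"tx":-1,"ty":-1,"tz":30,"hand":-0.2},{"rx":0,"ry":0,"rz":0,"tx":-1,"ty":-1,"tz":45,"hand":-0.2},{"rx":0,"ry":0,"rz":0,"tx":-1,"ty":-1,"tz":45,"hand":0.2},{"rx":0,"ry":0,"rz":0,"tx":-1,"ty":-1,"tz":45,"hand":1},{"rx":0,"ry":0,"rz":0,"tx":-1,"ty":-1,"tz":45,"hand":1},{"rx":0,"ry":0,"rz":0,"tx":-1,"ty":-1,"tz":45,"hand":1},{"rx":0,"ry":0,"rz":0,"tx":-1,"ty":-1,"tz":45,"hand":1},{"rx":0,"ry":0,"rz":0,"tx":-1,"ty":-1,"tz":45,"hand":1}]' 40; python3 -m creep '[{"rx":0,"ry":0,"rz":0,"tx":0,"ty":0,"tz":-10,"hand":1},{"rx":0,"ry":0,"rz":0,"tx":0,"ty":0,"tz":-35,"hand":1},{"rx":0,"ry":0,"rz":0,"tx":0,"ty":0,"tz":-60,"hand":1},{"rx":0,"ry":0,"rz":0,"tx":0,"ty":0,"tz":-60,"hand":1}]'
python3 look.py w4 jar_square:.062
```

```text
clock: 4.3
position: [0.4458, -0.3655, 0.0762]
tool_rot: [3.14, -0.001, 0.524]
force: [-0.2, 1.5, 8.5]
grip_width: 0.0182
clock: 4.7
position: [0.4466, -0.3661, 0.139]
tool_rot: [3.137, -0.002, 0.524]
force: [1.0, -0.1, -1.4]
grip_width: 0.0179
t 4.7 [ 0.4466 -0.3661  0.139 ] rot [ 3.137e+00 -2.000e-03  5.240e-01] w 0.0179 q [ 0.7   0.56 -0.17  1.81  0.13  0.78 -0.58]
jar_square 0.62 [221. 154. 403. 268.] (array([ 0.4244, -0.3132]), 27, 8, 26.0)
```

View pics/w4.png

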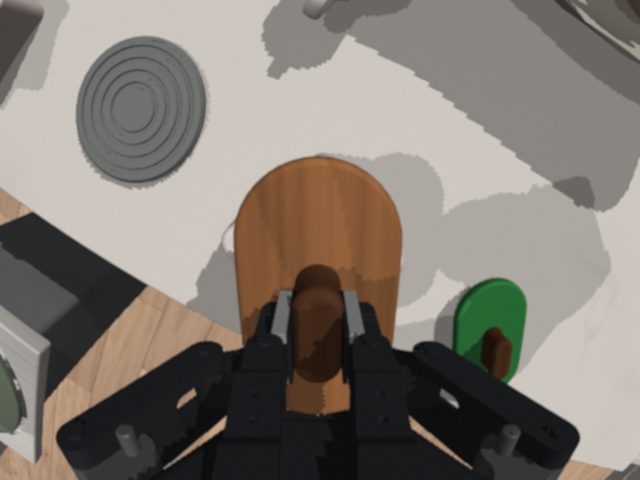

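```bash
python3 -c "
from h import *;from workcell import bot
s=bot.observe();go(s,[.458,-.191,.032],30)"
```

```text
tx,ty,tz [np.float64(98.0), np.float64(-144.8), np.float64(104.0)] yaw 30.02 rz 0.0 tilt [-0.07  0.03  0.  ]
```

```bash
python3 -m creep '[{"rx":0,"ry":0,"rz":0,"tx":20,"ty":-30,"tz":-5,"hand":1},{"rx":0,"ry":0,"rz":0,"tx":45,"ty":-67,"tz":-5,"hand":1},{"rx":0,"ry":0,"rz":0,"tx":70,"ty":-104,"tz":-5,"hand":1},{"rx":0,"ry":0,"rz":0,"tx":92,"ty":-136,"tz":10,"hand":1},{"rx":0,"ry":0,"rz":0,"tx":98,"ty":-145,"tz":45,"hand":1},{"rx":0,"ry":0,"rz":0,"tx":98,"ty":-145,"tz":80,"hand":1},{"rx":0,"ry":0,"rz":0,"tx":98,"ty":-145,"tz":98,"hand":1},{"rx":0,"ry":0,"rz":0,"tx":98,"ty":-145,"tz":102,"hand":1}]'; python3 -m creep '[{"rx":0,"ry":0,"rz":0,"tx":0,"ty":0,"tz":2,"hand":1},{"rx":0,"ry":0,"rz":0,"tx":0,"ty":0,"tz":2,"hand":1}]'
```

```text
clock: 5.6
position: [0.4562, -0.1898, 0.031]
tool_rot: [-3.138, 0.003, 0.525]
force: [0.1, 0.3, -0.6]
grip_width: 0.0181
clock: 5.8
position: [0.4578, -0.1908, 0.0318]
tool_rot: [3.141, -0.0, 0.524]
force: [0.1, 0.3, -0.7]
grip_width: 0.0181
```

```bash
python3 -m creep '[{"rx":0,"ry":0,"rz":0,"tx":0,"ty":0,"tz":1,"hand":0},{"rx":0,"ry":0,"rz":0,"tx":0,"ty":0,"tz":1,"hand":-0.2},{"rx":0,"ry":0,"rz":0,"tx":0,"ty":0,"tz":1,"hand":-0.2},{"rx":0,"ry":0,"rz":0,"tx":0,"ty":0,"tz":-20,"hand":-0.2},{"rx":0,"ry":0,"rz":0,"tx":0,"ty":0,"tz":-70,"hand":-0.2},{"rx":0,"ry":0,"rz":0,"tx":-20,"ty":0,"tz":-120,"hand":-0.2},{"rx":0,"ry":0,"rz":0,"tx":-60,"ty":0,"tz":-170,"hand":-0.2},{"rx":0,"ry":0,"rz":0,"tx":-80,"ty":0,"tz":-220,"hand":-0.2}]'; python3 -m creep '[{"rx":0,"ry":0,"rz":0,"tx":-20,"ty":0,"tz":-20,"hand":-0.2},{"rx":0,"ry":0,"rz":0,"tx":-20,"ty":0,"tz":-20,"hand":-0.2}]'
python3 look.py w5 jar_square:.062 lid_oval:.024 lid_square:.074
```

```text
clock: 6.6
position: [0.3945, -0.2265, 0.2339]
tool_rot: [-3.141, 0.0, 0.524]
force: [0.3, -0.5, 0.3]
grip_width: 0.0508
clock: 6.8
position: [0.3781, -0.2379, 0.2553]
tool_rot: [3.137, -0.002, 0.521]
force: [0.8, -0.5, -1.3]
grip_width: 0.0512
t 6.8 [ 0.3781 -0.2379  0.2553] rot [ 3.137e+00 -2.000e-03  5.210e-01] w 0.0512 q [ 0.6   0.21 -0.2   2.01  0.05  0.92 -0.68]
jar_square 0.74 [392. 154. 509. 273.] (array([ 0.4456, -0.3552]), 107, 95, 65.8)
lid_oval 0.69 [280.  49. 352. 177.] (array([ 0.4578, -0.1913]), 131, 73, 29.4)
lid_oval 0.6 [526. 239. 576. 331.] (array([ 0.4327, -0.5501]), 134, 79, 40.0)
lid_square 0.94 [ 91.   2. 194.  75.] (array([ 0.447 , -0.0051]), 95, 76, -75.5)
```

View pics/w5.png

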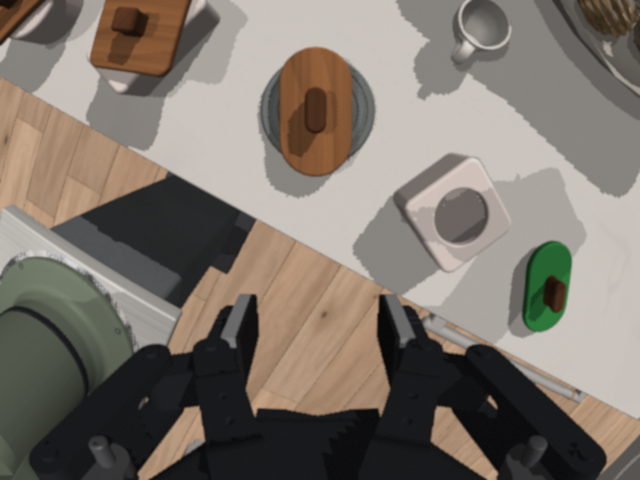

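```bash
cat > jar.py <<'E'
import sys
from workcell import bot, viewer
from h import *
sh=sys.argv[1]; x0=[float(v) for v in sys.argv[2:5]]
s=bot.observe(); f=viewer.grab_frame("wrist")
for o in viewer.outline_of("jar_"+sh,f)[:1]:
    print("jar",o["score"],fit(f,s,o["mask"],sh,0,.062,x0))
    h=o["mask"].astype(np.uint8); b=np.round(o["bbox"]).astype(int)
    # mouth: darker ellipse
    g=cv2.cvtColor(f["pixels"],cv2.COLOR_BGR2GRAY)
    v=f["pixels"].copy(); cv2.polylines(v,[big(h)],1,(0,0,255),1)
    cv2.imwrite("pics/jar_%s_%d.png"%(sh,int(s["clock"]*100)),cv2.resize(v[max(b[1]-40,0):b[3]+40,max(b[0]-40,0):b[2]+40],None,fx=2.5,fy=2.5))
for a in sys.argv[5:]:
    u,v_,z=map(float,a.split(",")); print(a,np.round(wplane(f,s,[[u,v_]],z),4))
E
python3 jar.py square .445 -.36 -20 461,216,.062; ls pics
python3 - <<'E'
from h import *;from workcell import bot,viewer
s=bot.observe();f=viewer.grab_frame("wrist")
go(s,[.42,-.02,.26],13)
m=wood(f,(315,110)); c=rect(wplane(f,s,big(m),.028)); print(fit(f,s,m,"oval",.016,.028,[*c[0],c[3]]))
E
```

```text
jar 0.82 (array([ 0.4432, -0.3652]), np.float64(-22.6), 'iou', np.float64(0.961))
461,216,.062 [[ 0.445 -0.357  0.062]]
c1.png
c2.png
jar_square_700.png
m1.png
scene0.png
side0.png
w1.png
w2.png
w3.png
w4.png
w5.png
wrist0.png
tx,ty,tz [np.float64(143.3), np.float64(-165.9), np.float64(-8.5)] yaw 30.09 rz 17.1 tilt [ 0.09 -0.04  0.  ]
(array([ 0.4572, -0.1914]), np.float64(30.3), 'iou', np.float64(0.942))
```

View pics/jar_square_700.png

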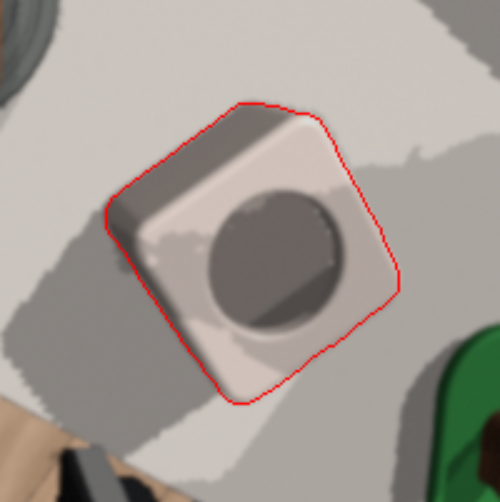

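```bash
python3 - <<'E'
from h import *;from workcell import bot,viewer
s=bot.observe();f=viewer.grab_frame("wrist");print(s["position"],s["clock"])
o=viewer.outline_of("jar_square",f)[0];b=np.round(o["bbox"]).astype(int);print(b)
O=outl("square");a=np.radians(-22.6);xy=O@np.array([[np.cos(a),np.sin(a)],[-np.sin(a),np.cos(a)]])+[.4432,-.3652]
t=np.linspace(0,6.28,60); M=np.c_[.029*np.cos(t)+.4432,.029*np.sin(t)-.3652,t*0+.062]
v=f["pixels"].copy()
for P in(np.c_[xy,xy[:,0]*0+.062],M): cv2.polylines(v,[np.round(wproj(f,s,P)).astype(int)],1,(0,0,255),1)
cv2.imwrite("pics/j2.png",cv2.resize(v[b[1]-30:b[3]+30,b[0]-30:b[2]+30],None,fx=3,fy=3))
E
```

```text
[ 0.37916963 -0.23544571  0.25146398] 7.15
[398 158 515 277]
```

View pics/j2.png

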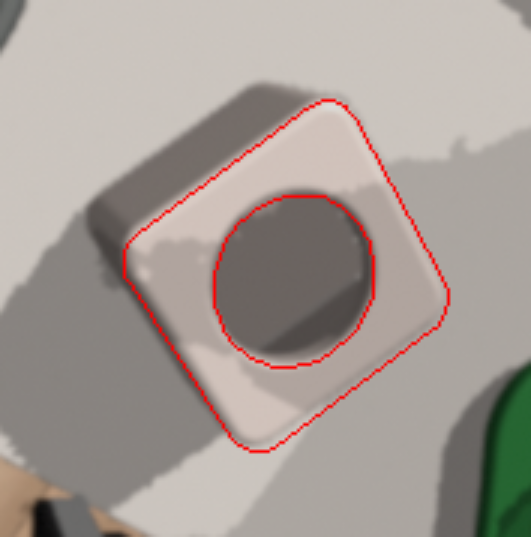

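```bash
python3 -m creep '[{"rx":0,"ry":0,"rz":5,"tx":30,"ty":-35,"tz":-20,"hand":-0.2},{"rx":0,"ry":0,"rz":11,"tx":62,"ty":-72,"tz":-20,"hand":-0.2},{"rx":0,"ry":0,"rz":17,"tx":95,"ty":-110,"tz":-10,"hand":-0.2},{"rx":0,"ry":0,"rz":17,"tx":127,"ty":-148,"tz":-10,"hand":-0.2},{"rx":0,"ry":0,"rz":17,"tx":143,"ty":-166,"tz":-9,"hand":-0.2},{"rx":0,"ry":0,"rz":17,"tx":143,"ty":-166,"tz":-9,"hand":-0.2},{"rx":0,"ry":0,"rz":17,"tx":143,"ty":-166,"tz":-9,"hand":-0.2}]'
cat > lid.py <<'E'
import sys
from workcell import bot, viewer
from h import *
sh,zt,name=sys.argv[1],float(sys.argv[2]),sys.argv[3]
s=bot.observe(); f=viewer.grab_frame("wrist"); v=f["pixels"].copy()
print("t",round(s["clock"],2),np.round(s["position"],4),"w",round(s["grip_width"],4),"q",np.round(s["qpos"],2))
L=viewer.outline_of("lid_"+sh,f); o=max(L[:2],key=lambda o:o["score"])
b=o["bbox"]; m=wood(f,((b[0]+b[2])/2,(b[1]+b[3])/2)); 
if m.sum()<500: m=o["mask"]
c=rect(wplane(f,s,big(m),zt)); r=fit(f,s,m,sh,zt-.012,zt,[*c[0],c[3]]); print(round(o["score"],2),np.round(b),c,r)
a=np.radians(r[1]);Rz=np.array([[np.cos(a),np.sin(a)],[-np.sin(a),np.cos(a)]])
kn={"round":.012*np.c_[np.cos(np.arange(36)/5.73),np.sin(np.arange(36)/5.73)],"square":np.array([[1,1],[-1,1],[-1,-1],[1,-1]])*.012}.get(sh,np.array([[.022,.01],[-.022,.01],[-.022,-.01],[.022,-.01]]))
for O,z in((outl(sh),zt),(kn,zt+.026)):
    xy=O@Rz+r[0]; cv2.polylines(v,[np.round(wproj(f,s,np.c_[xy,xy[:,0]*0+z])).astype(int)],1,(0,255,0),1)
cv2.imwrite(f"pics/{name}.png",v)
E
python3 lid.py square .074 w6
```

```text
clock: 7.95
position: [0.4197, -0.0204, 0.261]
tool_rot: [-3.141, 0.001, 0.229]
force: [-0.3, -0.1, -0.2]
grip_width: 0.0514
t 7.95 [ 0.4197 -0.0204  0.261 ] w 0.0514 q [ 0.22  0.17 -0.35  2.05  0.07  0.93 -1.51]
0.8 [254. 117. 357. 218.] (array([0.4548, 0.    ]), 89, 89, 14.1) (array([0.4545, 0.    ]), np.float64(14.3), 'iou', np.float64(0.931))
```

View pics/w6.png

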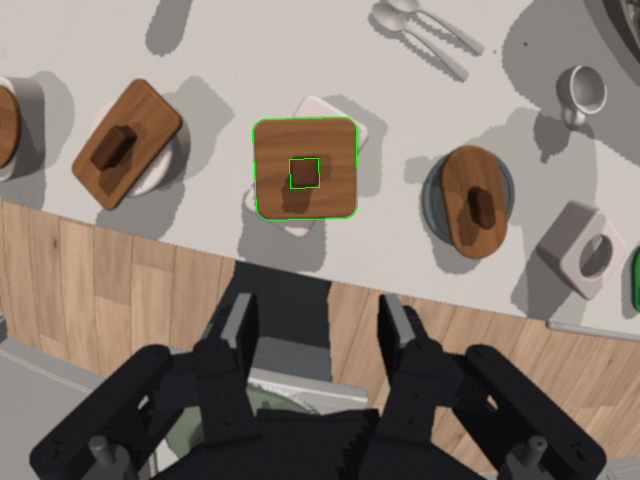

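```bash
python3 -c "
from h import *;from workcell import bot
s=bot.observe();go(s,[.4545,0,.0765],14.3)"
```

```text
tx,ty,tz [np.float64(38.9), np.float64(-13.2), np.float64(184.6)] yaw 12.97 rz -1.3 tilt [-0.   -0.03 -0.  ]
```

```bash
python3 -m creep '[{"rx":0,"ry":0,"rz":-1.3,"tx":25,"ty":-13,"tz":40,"hand":-0.2},{"rx":0,"ry":0,"rz":-1.3,"tx":39,"ty":-13,"tz":85,"hand":-0.2},{"rx":0,"ry":0,"rz":-1.3,"tx":39,"ty":-13,"tz":120,"hand":-0.2},{"rx":0,"ry":0,"rz":-1.3,"tx":39,"ty":-13,"tz":145,"hand":-0.2},{"rx":0,"ry":0,"rz":-1.3,"tx":39,"ty":-13,"tz":170,"hand":-0.2},{"rx":0,"ry":0,"rz":-1.3,"tx":39,"ty":-13,"tz":184,"hand":-0.2},{"rx":0,"ry":0,"rz":-1.3,"tx":39,"ty":-13,"tz":184,"hand":0},{"rx":0,"ry":0,"rz":-1.3,"tx":39,"ty":-13,"tz":184,"hand":1}]' 40; python3 -m creep '[{"rx":0,"ry":0,"rz":0,"tx":0,"ty":0,"tz":0,"hand":1},{"rx":0,"ry":0,"rz":0,"tx":0,"ty":0,"tz":0,"hand":1},{"rx":0,"ry":0,"rz":0,"tx":0,"ty":0,"tz":0,"hand":1},{"rx":0,"ry":0,"rz":0,"tx":0,"ty":0,"tz":-12,"hand":1},{"rx":0,"ry":0,"rz":0,"tx":0,"ty":0,"tz":-35,"hand":1},{"rx":0,"ry":0,"rz":0,"tx":0,"ty":0,"tz":-75,"hand":1},{"rx":0,"ry":0,"rz":0,"tx":-20,"ty":0,"tz":-115,"hand":1},{"rx":0,"ry":0,"rz":0,"tx":-20,"ty":0,"tz":-115,"hand":1}]'
python3 jar.py oblong .45 0 60; python3 look.py w7
python3 -c "
from h import *;from workcell import bot
s=bot.observe();go(s,[.4435,-.365,.16],-22.6)"
```

```text
clock: 8.85
position: [0.4549, 0.0, 0.0776]
tool_rot: [3.141, 0.0, 0.249]
force: [1.0, -0.4, -0.1]
grip_width: 0.0292
clock: 9.65
position: [0.4357, -0.0047, 0.1972]
tool_rot: [3.139, -0.006, 0.249]
force: [-0.2, 1.1, -1.4]
grip_width: 0.0216
jar 0.7 (array([0.45, 0.  ]), np.float64(30.0), 'iou', np.float64(0.0))
t 9.75 [ 0.4357 -0.0045  0.1937] rot [ 3.141e+00 -3.000e-03  2.500e-01] w 0.022 q [ 0.18  0.29 -0.37  2.1   0.15  0.77 -1.6 ]
tx,ty,tz [np.float64(-81.4), np.float64(351.4), np.float64(32.8)] yaw 14.31 rz 36.9 tilt [-0.02  0.05  0.  ]
```

View pics/w7.png

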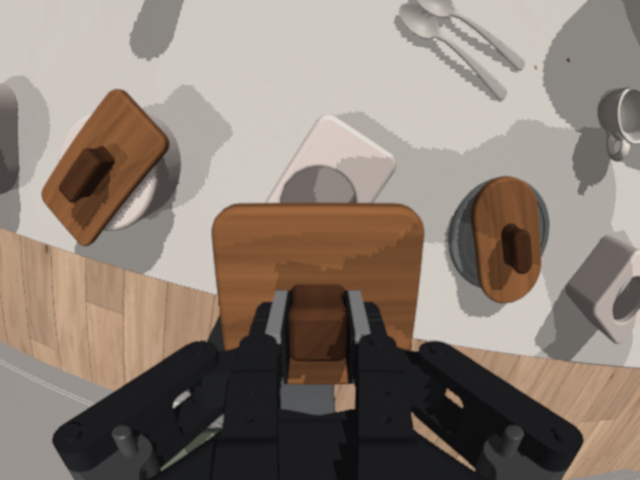

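```bash
python3 -m creep '[{"rx":0,"ry":0,"rz":3,"tx":-7,"ty":30,"tz":0,"hand":1},{"rx":0,"ry":0,"rz":10,"tx":-17,"ty":75,"tz":0,"hand":1},{"rx":0,"ry":0,"rz":17,"tx":-28,"ty":122,"tz":0,"hand":1},{"rx":0,"ry":0,"rz":24,"tx":-39,"ty":169,"tz":5,"hand":1},{"rx":0,"ry":0,"rz":31,"tx":-50,"ty":216,"tz":10,"hand":1},{"rx":0,"ry":0,"rz":37,"tx":-61,"ty":263,"tz":15,"hand":1},{"rx":0,"ry":0,"rz":37,"tx":-72,"ty":310,"tz":25,"hand":1},{"rx":0,"ry":0,"rz":37,"tx":-81,"ty":345,"tz":33,"hand":1}]'; python3 -m creep '[{"rx":0,"ry":0,"rz":0,"tx":0,"ty":0,"tz":0,"hand":1},{"rx":0,"ry":0,"rz":0,"tx":0,"ty":0,"tz":0,"hand":1}]'; python3 look.py w8
python3 -c "
from h import *;from workcell import bot
s=bot.observe();go(s,[.4435,-.365,.079],-22.6)"
```

```text
clock: 10.6
position: [0.4415, -0.3611, 0.1574]
tool_rot: [3.141, 0.002, -0.397]
force: [0.4, 0.5, -0.7]
grip_width: 0.0225
clock: 10.8
position: [0.4418, -0.3584, 0.1576]
tool_rot: [-3.141, 0.003, -0.397]
force: [0.5, 0.8, -0.5]
grip_width: 0.0216
t 10.8 [ 0.4418 -0.3584  0.1576] rot [-3.141e+00  3.000e-03 -3.970e-01] w 0.0216 q [ 0.65  0.52 -0.09  1.81  0.06  0.81 -1.45]
tx,ty,tz [np.float64(4.2), np.float64(6.4), np.float64(79.1)] yaw -22.64 rz -0.0 tilt [ 0.05 -0.12  0.  ]
```

View pics/w8.png

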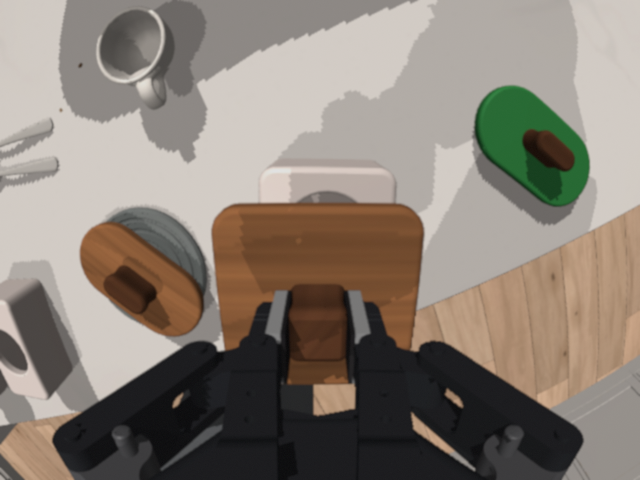

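```bash
python3 -m creep '[{"rx":0,"ry":0,"rz":0,"tx":4,"ty":6,"tz":25,"hand":1},{"rx":0,"ry":0,"rz":0,"tx":4,"ty":6,"tz":45,"hand":1},{"rx":0,"ry":0,"rz":0,"tx":4,"ty":6,"tz":60,"hand":1},{"rx":0,"ry":0,"rz":0,"tx":4,"ty":6,"tz":70,"hand":1},{"rx":0,"ry":0,"rz":0,"tx":4,"ty":6,"tz":76,"hand":1},{"rx":0,"ry":0,"rz":0,"tx":4,"ty":6,"tz":79,"hand":1},{"rx":0,"ry":0,"rz":0,"tx":4,"ty":6,"tz":80,"hand":1},{"rx":0,"ry":0,"rz":0,"tx":4,"ty":6,"tz":80,"hand":1}]'
```

```text
clock: 11.65
position: [0.4439, -0.3657, 0.0797]
tool_rot: [3.142, -0.001, -0.396]
force: [-0.4, 0.8, -1.3]
grip_width: 0.0218
```

```bash
python3 -m creep '[{"rx":0,"ry":0,"rz":0,"tx":0,"ty":-1,"tz":2.5,"hand":1},{"rx":0,"ry":0,"rz":0,"tx":0,"ty":-1,"tz":2.5,"hand":1},{"rx":0,"ry":0,"rz":0,"tx":0,"ty":-1,"tz":2.5,"hand":-0.2},{"rx":0,"ry":0,"rz":0,"tx":0,"ty":-1,"tz":2.5,"hand":-0.2},{"rx":0,"ry":0,"rz":0,"tx":0,"ty":-1,"tz":2.5,"hand":-0.2},{"rx":0,"ry":0,"rz":0,"tx":0,"ty":-1,"tz":-25,"hand":-0.2},{"rx":0,"ry":0,"rz":0,"tx":0,"ty":-1,"tz":-70,"hand":-0.2},{"rx":0,"ry":0,"rz":0,"tx":-30,"ty":-1,"tz":-110,"hand":-0.2}]'; python3 lid.py square .074 w9
python3 -c "
from h import *;from workcell import bot
s=bot.observe();go(s,[.42,0.06,.26],0)"
```

```text
clock: 12.45
position: [0.4183, -0.3533, 0.1907]
tool_rot: [-3.141, -0.001, -0.394]
force: [-0.4, -0.5, 1.3]
grip_width: 0.0512
t 12.45 [ 0.4183 -0.3533  0.1907] w 0.0512 q [ 0.67  0.45 -0.1   1.85  0.06  0.85 -1.42]
0.59 [254. 132. 388. 255.] (array([ 0.4443, -0.3641]), 89, 89, 67.4) (array([ 0.4434, -0.3633]), np.float64(67.4), 'iou', np.float64(0.938))
tx,ty,tz [np.float64(-155.6), np.float64(-383.3), np.float64(-67.5)] yaw -22.75 rz -22.7 tilt [-0.11  0.3   0.  ]
```

View pics/w9.png

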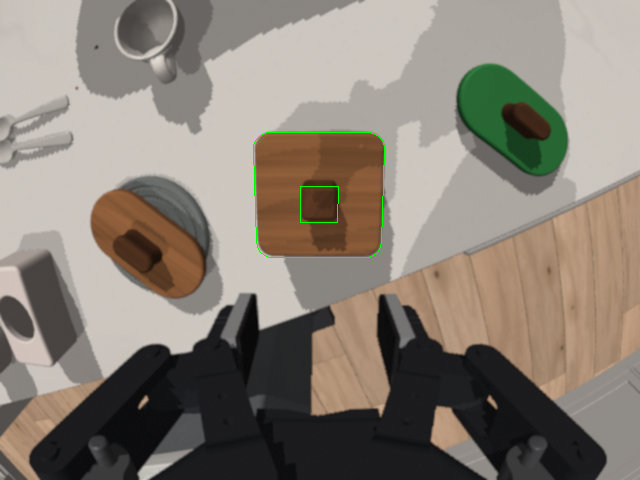

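```bash
python3 -m creep '[{"rx":0,"ry":0,"rz":-4,"tx":-5,"ty":-15,"tz":-40,"hand":-0.2},{"rx":0,"ry":0,"rz":-12,"tx":-20,"ty":-60,"tz":-60,"hand":-0.2},{"rx":0,"ry":0,"rz":-20,"tx":-35,"ty":-105,"tz":-80,"hand":-0.2},{"rx":0,"ry":0,"rz":-28,"tx":-50,"ty":-150,"tz":-89,"hand":-0.2},{"rx":0,"ry":0,"rz":-36,"tx":-65,"ty":-195,"tz":-89,"hand":-0.2},{"rx":0,"ry":0,"rz":-44,"tx":-80,"ty":-240,"tz":-89,"hand":-0.2},{"rx":0,"ry":0,"rz":-52,"tx":-95,"ty":-285,"tz":-89,"hand":-0.2},{"rx":0,"ry":0,"rz":-60,"tx":-110,"ty":-330,"tz":-89,"hand":-0.2}]'; 
python3 -c "
from h import *;from workcell import bot
s=bot.observe();print(s['qpos']);go(s,[.45,0.09,.28],145)"
```

```text
clock: 13.35
position: [0.4419, -0.0044, 0.2783]
tool_rot: [3.141, -0.0, 0.657]
force: [1.6, -0.1, -0.8]
grip_width: 0.051
[ 0.3024696   0.19767263 -0.49072289  1.97739083  0.11091248  0.99187152
 -1.15474403]
tx,ty,tz [np.float64(64.1), np.float64(-69.8), np.float64(-1.7)] yaw 37.64 rz 72.6 tilt [-0.01  0.01  0.  ]
```

```bash
python3 -m creep '[{"rx":0,"ry":0,"rz":-8,"tx":20,"ty":-22,"tz":-2,"hand":-0.2},{"rx":0,"ry":0,"rz":-16,"tx":45,"ty":-50,"tz":-2,"hand":-0.2},{"rx":0,"ry":0,"rz":-24,"tx":64,"ty":-70,"tz":-2,"hand":-0.2},{"rx":0,"ry":0,"rz":-32,"tx":64,"ty":-70,"tz":-2,"hand":-0.2},{"rx":0,"ry":0,"rz":-40,"tx":64,"ty":-70,"tz":-2,"hand":-0.2},{"rx":0,"ry":0,"rz":-48,"tx":64,"ty":-70,"tz":-2,"hand":-0.2},{"rx":0,"ry":0,"rz":-56,"tx":64,"ty":-70,"tz":-2,"hand":-0.2},{"rx":0,"ry":0,"rz":-64,"tx":64,"ty":-70,"tz":-2,"hand":-0.2}]'; python3 -m creep '[{"rx":0,"ry":0,"rz":-8,"tx":0,"ty":0,"tz":0,"hand":-0.2},{"rx":0,"ry":0,"rz":-16,"tx":0,"ty":0,"tz":0,"hand":-0.2},{"rx":0,"ry":0,"rz":-24,"tx":0,"ty":0,"tz":0,"hand":-0.2},{"rx":0,"ry":0,"rz":-32,"tx":0,"ty":0,"tz":0,"hand":-0.2},{"rx":0,"ry":0,"rz":-40,"tx":0,"ty":0,"tz":0,"hand":-0.2},{"rx":0,"ry":0,"rz":-43,"tx":0,"ty":0,"tz":0,"hand":-0.2},{"rx":0,"ry":0,"rz":-43,"tx":0,"ty":0,"tz":0,"hand":-0.2}]'; python3 lid.py oblong .074 w10;python3 jar.py oblong .45 0 -25; ls pics
```

```text
clock: 14.15
position: [0.4505, 0.0883, 0.28]
tool_rot: [-3.141, -0.0, 1.774]
force: [0.3, -0.2, 0.3]
grip_width: 0.0514
clock: 14.85
position: [0.4506, 0.0882, 0.28]
tool_rot: [3.141, -0.001, 2.52]
force: [-0.8, 0.4, -0.6]
grip_width: 0.0514
t 14.85 [0.4506 0.0882 0.28  ] w 0.0514 q [ 0.4   0.29 -0.87  1.92  0.26  1.04  0.37]
0.89 [352.  75. 428. 207.] (array([0.4409, 0.1819]), 123, 68, -33.5) (array([0.4429, 0.1815]), np.float64(-35.0), 'iou', np.float64(0.924))
jar 0.71 (array([0.4546, 0.0011]), np.float64(-18.9), 'iou', np.float64(0.902))
c1.png
c2.png
j2.png
jar_oblong_1495.png
jar_oblong_965.png
jar_square_700.png
m1.png
scene0.png
side0.png
w1.png
w10.png
w2.png
w3.png
w4.png
w5.png
w6.png
w7.png
w8.png
w9.png
wrist0.png
```

View pics/w10.png

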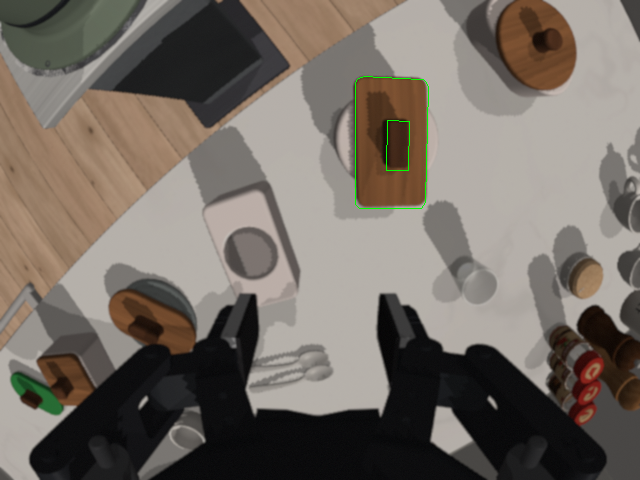

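```bash
cat > chk.py <<'E'
import sys
from h import *;from workcell import bot,viewer
sh=sys.argv[1];x,y,a=map(float,sys.argv[2:5])
s=bot.observe();f=viewer.grab_frame("wrist");a=np.radians(a)
xy=outl(sh)@np.array([[np.cos(a),np.sin(a)],[-np.sin(a),np.cos(a)]])+[x,y]
t=np.linspace(0,6.28,60); M=np.c_[.029*np.cos(t)+x,.029*np.sin(t)+y,t*0+.062]
v=f["pixels"].copy();P=np.c_[xy,xy[:,0]*0+.062]
for Q in(P,M): cv2.polylines(v,[np.round(wproj(f,s,Q)).astype(int)],1,(0,0,255),1)
u=wproj(f,s,P);b=np.clip(np.r_[u.min(0)-30,u.max(0)+30],0,640).astype(int)
cv2.imwrite("pics/"+sys.argv[5]+".png",cv2.resize(v[b[1]:b[3],b[0]:b[2]],None,fx=3,fy=3))
E
python3 chk.py oblong .4546 .0011 -18.9 j3;python3 -c "
from h import *;from workcell import bot
s=bot.observe();go(s,[.4429,0.1812,.0765],145)"
```

```text
tx,ty,tz [np.float64(60.5), np.float64(71.0), np.float64(203.8)] yaw 144.26 rz -0.7 tilt [ 0.  0. -0.]
```

View pics/j3.png

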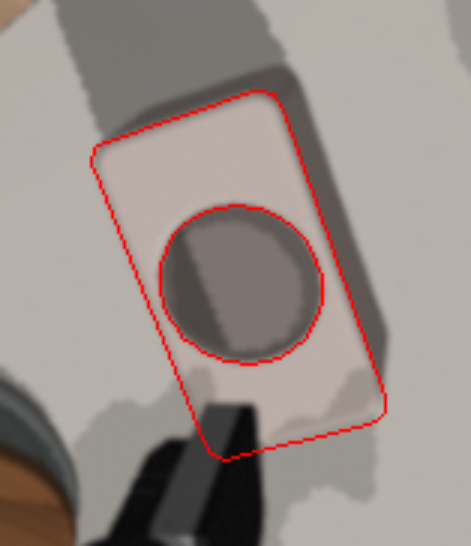

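```bash
python3 -m creep '[{"rx":0,"ry":0,"rz":-0.7,"tx":20,"ty":24,"tz":20,"hand":-0.2},{"rx":0,"ry":0,"rz":-0.7,"tx":45,"ty":52,"tz":40,"hand":-0.2},{"rx":0,"ry":0,"rz":-0.7,"tx":60,"ty":71,"tz":80,"hand":-0.2},{"rx":0,"ry":0,"rz":-0.7,"tx":60,"ty":71,"tz":120,"hand":-0.2},{"rx":0,"ry":0,"rz":-0.7,"tx":60,"ty":71,"tz":150,"hand":-0.2},{"rx":0,"ry":0,"rz":-0.7,"tx":60,"ty":71,"tz":160,"hand":-0.2},{"rx":0,"ry":0,"rz":-0.7,"tx":60,"ty":71,"tz":160,"hand":-0.2}]'; python3 lid.py oblong .074 w11;python3 -c "
from h import *;from workcell import bot
s=bot.observe();go(s,[.4429,0.1812,.0765],145)"
```

```text
clock: 15.8
position: [0.4428, 0.1809, 0.1198]
tool_rot: [-3.14, -0.001, 2.531]
force: [1.2, 0.5, 0.9]
grip_width: 0.0514
t 15.8 [0.4428 0.1809 0.1198] w 0.0514 q [ 0.05  0.56 -0.74  2.05  0.55  0.75 -0.08]
0.75 [246. 148. 383. 362.] (array([0.4408, 0.1839]), 123, 69, -33.8) (array([0.4425, 0.1822]), np.float64(-31.8), 'iou', np.float64(0.95))
tx,ty,tz [np.float64(0.8), np.float64(-0.6), np.float64(45.0)] yaw 145.0 rz -0.0 tilt [-0.07 -0.04 -0.  ]
```

View pics/w11.png

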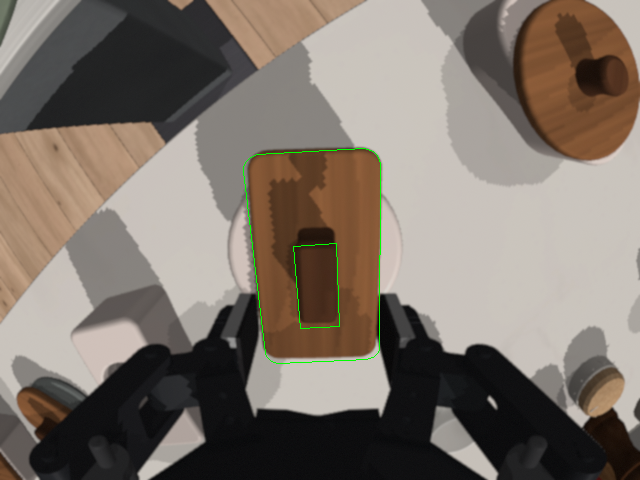

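```bash
python3 -m creep '[{"rx":0,"ry":0,"rz":0,"tx":1,"ty":0,"tz":20,"hand":-0.2},{"rx":0,"ry":0,"rz":0,"tx":1,"ty":0,"tz":38,"hand":-0.2},{"rx":0,"ry":0,"rz":0,"tx":1,"ty":0,"tz":44,"hand":-0.2},{"rx":0,"ry":0,"rz":0,"tx":1,"ty":0,"tz":44,"hand":0.2},{"rx":0,"ry":0,"rz":0,"tx":1,"ty":0,"tz":44,"hand":1},{"rx":0,"ry":0,"rz":0,"tx":1,"ty":0,"tz":44,"hand":1},{"rx":0,"ry":0,"rz":0,"tx":1,"ty":0,"tz":44,"hand":1},{"rx":0,"ry":0,"rz":0,"tx":1,"ty":0,"tz":44,"hand":1}]' 40; python3 -m creep '[{"rx":0,"ry":0,"rz":0,"tx":0,"ty":0,"tz":0,"hand":1},{"rx":0,"ry":0,"rz":0,"tx":0,"ty":0,"tz":-10,"hand":1},{"rx":0,"ry":0,"rz":0,"tx":0,"ty":0,"tz":-30,"hand":1},{"rx":0,"ry":0,"rz":0,"tx":0,"ty":0,"tz":-60,"hand":1},{"rx":0,"ry":0,"rz":0,"tx":0,"ty":0,"tz":-85,"hand":1},{"rx":0,"ry":0,"rz":0,"tx":0,"ty":0,"tz":-85,"hand":1}]';python3 look.py w12;python3 -c "
from h import *;from workcell import bot
s=bot.observe();go(s,[.4546,0.0011,.14],161.1)"
```

```text
clock: 16.7
position: [0.4432, 0.1817, 0.0776]
tool_rot: [3.14, 0.001, 2.531]
force: [-0.5, -0.3, 8.5]
grip_width: 0.0178
clock: 17.3
position: [0.4437, 0.1821, 0.165]
tool_rot: [3.138, 0.003, 2.531]
force: [0.2, -0.2, -1.0]
grip_width: 0.0179
t 17.3 [0.4437 0.1821 0.165 ] rot [3.138e+00 3.000e-03 2.531e+00] w 0.0179 q [ 0.1   0.49 -0.8   2.01  0.48  0.83 -0.01]
tx,ty,tz [np.float64(-112.8), np.float64(-141.4), np.float64(23.3)] yaw 144.99 rz -16.1 tilt [-0.14 -0.13 -0.  ]
```

View pics/w12.png

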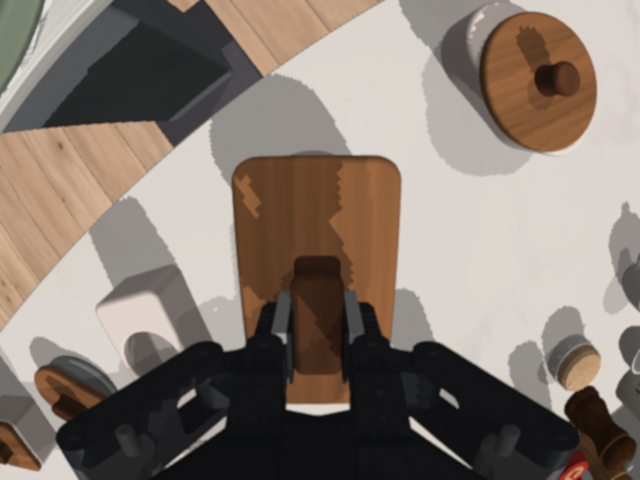

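```bash
python3 -m creep '[{"rx":0,"ry":0,"rz":-4,"tx":-19,"ty":-24,"tz":0,"hand":1},{"rx":0,"ry":0,"rz":-8,"tx":-43,"ty":-54,"tz":0,"hand":1},{"rx":0,"ry":0,"rz":-12,"tx":-68,"ty":-85,"tz":0,"hand":1},{"rx":0,"ry":0,"rz":-16,"tx":-92,"ty":-115,"tz":5,"hand":1},{"rx":0,"ry":0,"rz":-16,"tx":-113,"ty":-141,"tz":10,"hand":1},{"rx":0,"ry":0,"rz":-16,"tx":-113,"ty":-141,"tz":23,"hand":1},{"rx":0,"ry":0,"rz":-16,"tx":-113,"ty":-141,"tz":23,"hand":1},{"rx":0,"ry":0,"rz":-16,"tx":-113,"ty":-141,"tz":23,"hand":1}]';python3 look.py w13; python3 -c "
from h import *;from workcell import bot
s=bot.observe();go(s,[.4546,0.0011,.078],161.1)"
```

```text
clock: 18.15
position: [0.4539, 0.0022, 0.1384]
tool_rot: [3.141, -0.001, 2.812]
force: [-0.2, -0.0, -1.6]
grip_width: 0.0178
t 18.15 [0.4539 0.0022 0.1384] rot [ 3.141e+00 -1.000e-03  2.812e+00] w 0.0178 q [ 0.51  0.51 -0.84  2.09  0.55  0.77  0.57]
tx,ty,tz [np.float64(-0.8), np.float64(-1.1), np.float64(60.6)] yaw 161.13 rz 0.0 tilt [-0.03  0.01  0.  ]
```

View pics/w13.png

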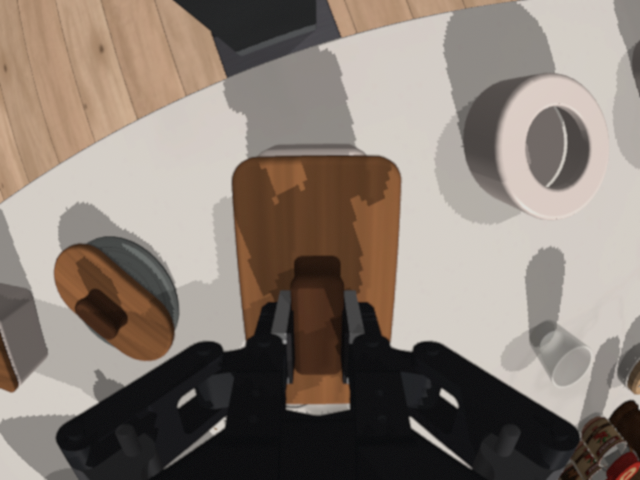

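```bash
python3 -m creep '[{"rx":0,"ry":0,"rz":0,"tx":-1,"ty":-1,"tz":20,"hand":1},{"rx":0,"ry":0,"rz":0,"tx":-1,"ty":-1,"tz":38,"hand":1},{"rx":0,"ry":0,"rz":0,"tx":-1,"ty":-1,"tz":50,"hand":1},{"rx":0,"ry":0,"rz":0,"tx":-1,"ty":-1,"tz":57,"hand":1},{"rx":0,"ry":0,"rz":0,"tx":-1,"ty":-1,"tz":60,"hand":1},{"rx":0,"ry":0,"rz":0,"tx":-1,"ty":-1,"tz":61,"hand":1},{"rx":0,"ry":0,"rz":0,"tx":-1,"ty":-1,"tz":61,"hand":1}]';python3 -m creep '[{"rx":0,"ry":0,"rz":0,"tx":0,"ty":0,"tz":0,"hand":-0.2},{"rx":0,"ry":0,"rz":0,"tx":0,"ty":0,"tz":0,"hand":-0.2},{"rx":0,"ry":0,"rz":0,"tx":0,"ty":0,"tz":0,"hand":-0.2},{"rx":0,"ry":0,"rz":0,"tx":0,"ty":0,"tz":-25,"hand":-0.2},{"rx":0,"ry":0,"rz":0,"tx":0,"ty":0,"tz":-70,"hand":-0.2},{"rx":0,"ry":0,"rz":0,"tx":-30,"ty":0,"tz":-110,"hand":-0.2},{"rx":0,"ry":0,"rz":0,"tx":-50,"ty":0,"tz":-150,"hand":-0.2},{"rx":0,"ry":0,"rz":0,"tx":-50,"ty":0,"tz":-150,"hand":-0.2}]';python3 lid.py oblong .074 w14;  python3 jar.py round .44 .18 0
python3 -c "
from h import *;from workcell import bot
s=bot.observe();go(s,[.46,0.30,.26],130)"
```

```text
clock: 18.9
position: [0.4551, 0.0, 0.0778]
tool_rot: [3.141, 0.001, 2.811]
force: [0.2, -0.5, -0.8]
grip_width: 0.0181
clock: 19.7
position: [0.5057, -0.0169, 0.2317]
tool_rot: [3.139, 0.007, 2.808]
force: [0.1, -0.1, -0.7]
grip_width: 0.0511
t 19.7 [ 0.5057 -0.0169  0.2317] w 0.0511 q [ 0.6   0.45 -0.91  1.88  0.42  1.    0.75]
0.93 [273.  73. 359. 227.] (array([0.454 , 0.0014]), 123, 68, -18.6) (array([0.4549, 0.0008]), np.float64(-20.3), 'iou', np.float64(0.937))
jar 0.86 (array([0.4395, 0.1834]), np.float64(-3.0), 'iou', np.float64(0.945))
tx,ty,tz [np.float64(141.9), np.float64(285.8), np.float64(-33.5)] yaw 161.04 rz 31.0 tilt [ 0.04  0.08 -0.  ]
```

View pics/w14.png

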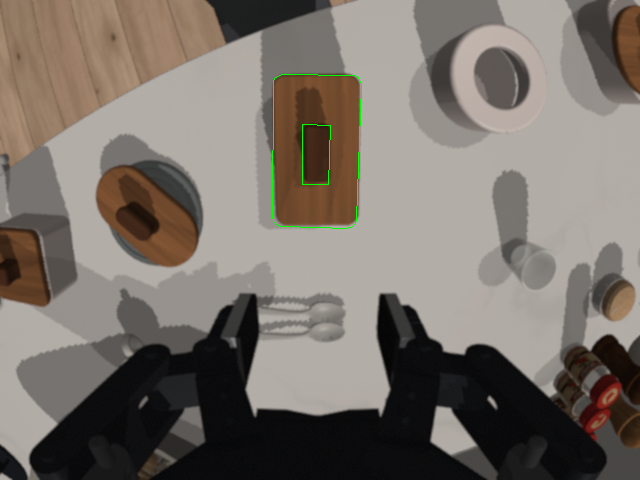

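```bash
python3 -m creep '[{"rx":0,"ry":0,"rz":5,"tx":12,"ty":24,"tz":-33,"hand":-0.2},{"rx":0,"ry":0,"rz":12,"tx":32,"ty":64,"tz":-33,"hand":-0.2},{"rx":0,"ry":0,"rz":19,"tx":52,"ty":104,"tz":-33,"hand":-0.2},{"rx":0,"ry":0,"rz":25,"tx":72,"ty":144,"tz":-33,"hand":-0.2},{"rx":0,"ry":0,"rz":31,"tx":92,"ty":184,"tz":-33,"hand":-0.2},{"rx":0,"ry":0,"rz":31,"tx":112,"ty":224,"tz":-33,"hand":-0.2},{"rx":0,"ry":0,"rz":31,"tx":130,"ty":260,"tz":-33,"hand":-0.2},{"rx":0,"ry":0,"rz":31,"tx":142,"ty":286,"tz":-33,"hand":-0.2}]'; python3 -m creep '[{"rx":0,"ry":0,"rz":0,"tx":0,"ty":0,"tz":0,"hand":-0.2},{"rx":0,"ry":0,"rz":0,"tx":0,"ty":0,"tz":0,"hand":-0.2}]'; python3 lid.py round .074 w15; python3 jar.py round .44 .18 0
python3 -c "
from h import *;from workcell import bot
s=bot.observe();go(s,[.44,0.38,.12],130)"
```

```text
clock: 20.7
position: [0.4589, 0.3028, 0.2592]
tool_rot: [-3.14, -0.001, 2.272]
force: [0.2, 0.2, 0.8]
grip_width: 0.0515
clock: 20.9
position: [0.4599, 0.3004, 0.2592]
tool_rot: [-3.14, -0.0, 2.271]
force: [-0.3, -0.5, 0.1]
grip_width: 0.0511
t 20.9 [0.4599 0.3004 0.2592] w 0.0511 q [-0.09  0.48 -0.83  1.74  0.39  1.1  -0.34]
0.71 [303.  69. 414. 184.] (array([0.4386, 0.3837]), 100, 100, 41.7) (array([0.4396, 0.3845]), np.float64(46.4), 'iou', np.float64(0.927))
jar 0.87 (array([0.439 , 0.1827]), np.float64(0.3), 'iou', np.float64(0.852))
tx,ty,tz [np.float64(75.5), np.float64(35.9), np.float64(140.0)] yaw 129.95 rz -0.1 tilt [ 0.04 -0.02  0.  ]
```

View pics/w15.png

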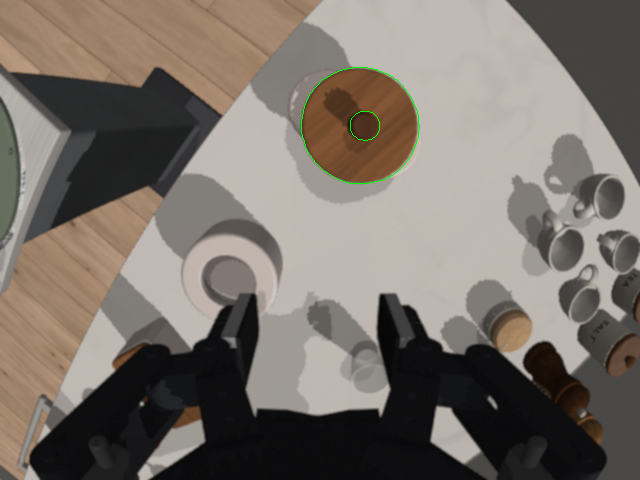

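```bash
python3 -m creep '[{"rx":0,"ry":0,"rz":0,"tx":25,"ty":12,"tz":15,"hand":-0.2},{"rx":0,"ry":0,"rz":0,"tx":60,"ty":30,"tz":40,"hand":-0.2},{"rx":0,"ry":0,"rz":0,"tx":79,"ty":39,"tz":75,"hand":-0.2},{"rx":0,"ry":0,"rz":0,"tx":79,"ty":39,"tz":110,"hand":-0.2},{"rx":0,"ry":0,"rz":0,"tx":79,"ty":39,"tz":135,"hand":-0.2},{"rx":0,"ry":0,"rz":0,"tx":79,"ty":39,"tz":140,"hand":-0.2},{"rx":0,"ry":0,"rz":0,"tx":79,"ty":39,"tz":140,"hand":-0.2}]'; python3 lid.py round .074 w16;python3 -c "
from h import *;from workcell import bot
s=bot.observe();go(s,[.44,0.3845,.0765],130)"
```

```text
clock: 21.8
position: [0.44, 0.3853, 0.1203]
tool_rot: [-3.141, -0.0, 2.269]
force: [-0.6, 0.9, 0.0]
grip_width: 0.0515
t 21.8 [0.44   0.3853 0.1203] w 0.0515 q [-0.33  0.69 -0.72  1.78  0.57  0.9  -0.61]
0.74 [223. 171. 402. 347.] (array([0.4385, 0.3859]), 101, 99, -15.8) (array([0.4398, 0.383 ]), np.float64(-13.0), 'iou', np.float64(0.909))
tx,ty,tz [np.float64(-0.8), np.float64(-1.5), np.float64(45.2)] yaw 129.98 rz -0.0 tilt [-0.1  0.   0. ]
```

View pics/w16.png

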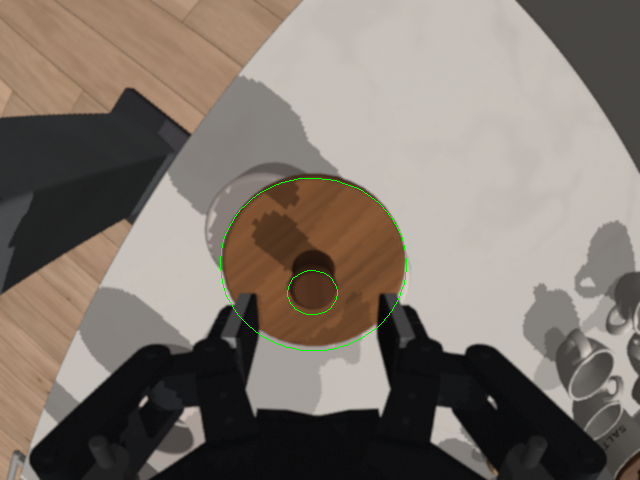

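```bash
python3 -m creep '[{"rx":0,"ry":0,"rz":0,"tx":0,"ty":-1,"tz":20,"hand":-0.2},{"rx":0,"ry":0,"rz":0,"tx":0,"ty":-1,"tz":38,"hand":-0.2},{"rx":0,"ry":0,"rz":0,"tx":0,"ty":-1,"tz":44,"hand":-0.2},{"rx":0,"ry":0,"rz":0,"tx":0,"ty":-1,"tz":44,"hand":0},{"rx":0,"ry":0,"rz":0,"tx":0,"ty":-1,"tz":44,"hand":1},{"rx":0,"ry":0,"rz":0,"tx":0,"ty":-1,"tz":44,"hand":1},{"rx":0,"ry":0,"rz":0,"tx":0,"ty":-1,"tz":44,"hand":1},{"rx":0,"ry":0,"rz":0,"tx":0,"ty":-1,"tz":44,"hand":1}]' 40; python3 -m creep '[{"rx":0,"ry":0,"rz":0,"tx":0,"ty":0,"tz":0,"hand":1},{"rx":0,"ry":0,"rz":0,"tx":0,"ty":0,"tz":-10,"hand":1},{"rx":0,"ry":0,"rz":0,"tx":0,"ty":0,"tz":-30,"hand":1},{"rx":0,"ry":0,"rz":0,"tx":0,"ty":0,"tz":-60,"hand":1},{"rx":0,"ry":0,"rz":0,"tx":0,"ty":0,"tz":-85,"hand":1},{"rx":0,"ry":0,"rz":0,"tx":0,"ty":0,"tz":-85,"hand":1}]';python3 look.py w17;python3 -c "
from h import *;from workcell import bot
s=bot.observe();go(s,[.4395,.183,.14],130)"
```

```text
clock: 22.7
position: [0.4394, 0.3856, 0.0772]
tool_rot: [3.14, -0.0, 2.269]
force: [-2.7, -1.0, 7.6]
grip_width: 0.0209
clock: 23.3
position: [0.44, 0.3864, 0.1652]
tool_rot: [3.137, -0.0, 2.269]
force: [-0.5, 0.9, -0.6]
grip_width: 0.021
t 23.3 [0.44   0.3864 0.1652] rot [ 3.137 -0.     2.269] w 0.021 q [-0.3   0.64 -0.76  1.75  0.52  0.97 -0.57]
tx,ty,tz [np.float64(-155.1), np.float64(-130.5), np.float64(23.0)] yaw 130.01 rz 0.0 tilt [-0.17 -0.01 -0.  ]
```

View pics/w17.png

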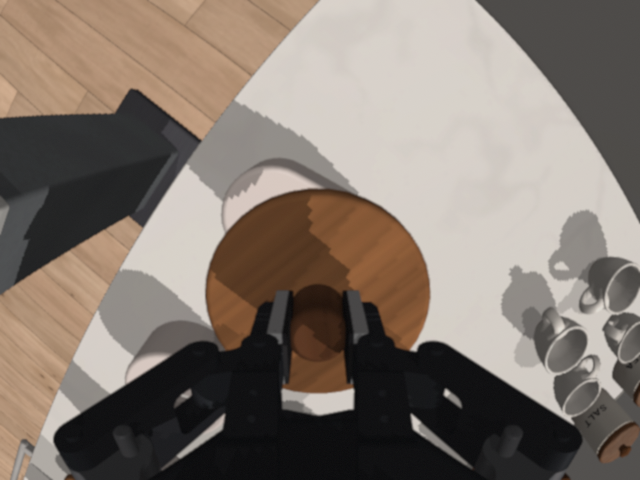

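```bash
python3 -m creep '[{"rx":0,"ry":0,"rz":0,"tx":-20,"ty":-17,"tz":0,"hand":1},{"rx":0,"ry":0,"rz":0,"tx":-50,"ty":-42,"tz":0,"hand":1},{"rx":0,"ry":0,"rz":0,"tx":-83,"ty":-70,"tz":0,"hand":1},{"rx":0,"ry":0,"rz":0,"tx":-116,"ty":-98,"tz":0,"hand":1},{"rx":0,"ry":0,"rz":0,"tx":-145,"ty":-122,"tz":8,"hand":1},{"rx":0,"ry":0,"rz":0,"tx":-154,"ty":-130,"tz":23,"hand":1},{"rx":0,"ry":0,"rz":0,"tx":-154,"ty":-130,"tz":23,"hand":1},{"rx":0,"ry":0,"rz":0,"tx":-154,"ty":-130,"tz":23,"hand":1}]';python3 look.py w18; python3 -c "
from h import *;from workcell import bot
s=bot.observe();go(s,[.4395,.184,.0775],130)"
```

```text
clock: 24.15
position: [0.4384, 0.1841, 0.1384]
tool_rot: [-3.141, -0.001, 2.269]
force: [0.3, -0.5, -0.8]
grip_width: 0.0209
t 24.15 [0.4384 0.1841 0.1384] rot [-3.141e+00 -1.000e-03  2.269e+00] w 0.0209 q [ 0.07  0.52 -0.77  2.04  0.52  0.78 -0.32]
tx,ty,tz [np.float64(-1.2), np.float64(0.2), np.float64(61.1)] yaw 130.08 rz 0.1 tilt [-0.03  0.03  0.  ]
```

View pics/w18.png

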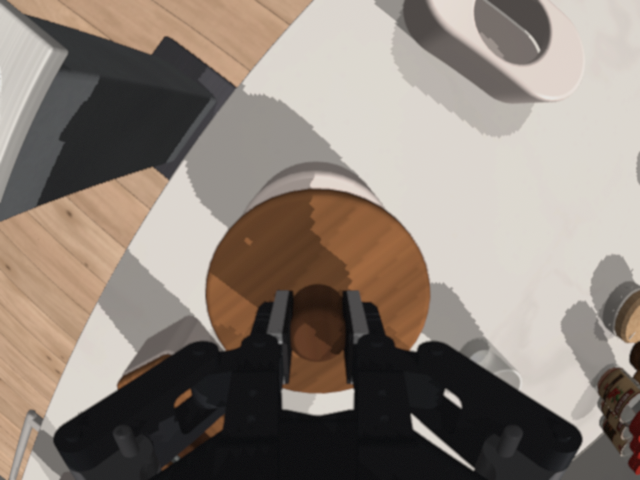

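```bash
python3 -m creep '[{"rx":0,"ry":0,"rz":0,"tx":-1,"ty":0,"tz":20,"hand":1},{"rx":0,"ry":0,"rz":0,"tx":-1,"ty":0,"tz":38,"hand":1},{"rx":0,"ry":0,"rz":0,"tx":-1,"ty":0,"tz":50,"hand":1},{"rx":0,"ry":0,"rz":0,"tx":-1,"ty":0,"tz":57,"hand":1},{"rx":0,"ry":0,"rz":0,"tx":-1,"ty":0,"tz":60,"hand":1},{"rx":0,"ry":0,"rz":0,"tx":-1,"ty":0,"tz":61.5,"hand":1},{"rx":0,"ry":0,"rz":0,"tx":-1,"ty":0,"tz":61.5,"hand":1}]';python3 -m creep '[{"rx":0,"ry":0,"rz":0,"tx":0,"ty":0,"tz":0,"hand":-0.2},{"rx":0,"ry":0,"rz":0,"tx":0,"ty":0,"tz":0,"hand":-0.2},{"rx":0,"ry":0,"rz":0,"tx":0,"ty":0,"tz":0,"hand":-0.2},{"rx":0,"ry":0,"rz":0,"tx":0,"ty":0,"tz":-25,"hand":-0.2},{"rx":0,"ry":0,"rz":0,"tx":0,"ty":0,"tz":-70,"hand":-0.2},{"rx":0,"ry":0,"rz":0,"tx":-25,"ty":0,"tz":-110,"hand":-0.2},{"rx":0,"ry":0,"rz":0,"tx":-40,"ty":0,"tz":-150,"hand":-0.2},{"rx":0,"ry":0,"rz":0,"tx":-40,"ty":0,"tz":-150,"hand":-0.2}]';python3 lid.py round .074 w19;  python3 jar.py oval .435 .385 -20
python3 -c "
from h import *;from workcell import bot
s=bot.observe();go(s,[.44,0.30,.26],150)"
```

```text
clock: 24.9
position: [0.4394, 0.1832, 0.0773]
tool_rot: [3.141, 0.0, 2.27]
force: [0.1, 0.1, -0.9]
grip_width: 0.0206
clock: 25.7
position: [0.4677, 0.1515, 0.2311]
tool_rot: [3.136, 0.003, 2.266]
force: [0.5, 0.6, -0.8]
grip_width: 0.0511
t 25.7 [0.4677 0.1515 0.2311] w 0.0511 q [ 0.23  0.41 -0.86  1.92  0.38  0.97 -0.11]
0.93 [251. 105. 379. 229.] (array([0.4407, 0.1836]), 100, 100, 39.7) (array([0.4419, 0.1822]), np.float64(42.8), 'iou', np.float64(0.931))
jar 0.84 (array([0.4354, 0.3846]), np.float64(8.8), 'iou', np.float64(0.975))
tx,ty,tz [np.float64(128.8), np.float64(76.4), np.float64(-33.9)] yaw 130.04 rz -20.0 tilt [ 0.06  0.02 -0.  ]
```

View pics/w19.png

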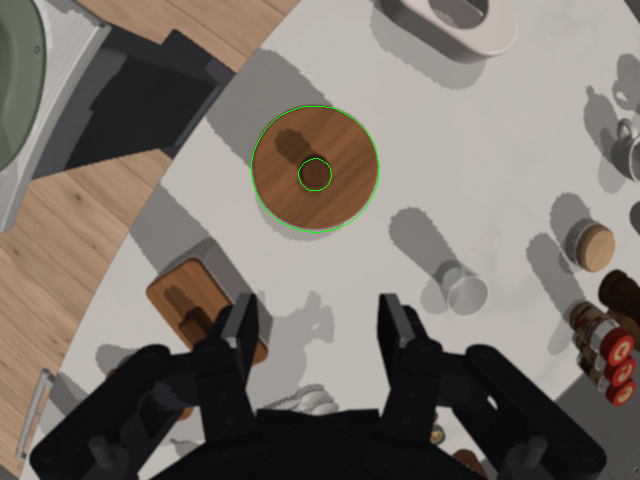

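```bash
python3 -m creep '[{"rx":0,"ry":0,"rz":-8,"tx":35,"ty":20,"tz":-34,"hand":-0.2},{"rx":0,"ry":0,"rz":-16,"tx":75,"ty":44,"tz":-34,"hand":-0.2},{"rx":0,"ry":0,"rz":-24,"tx":110,"ty":65,"tz":-34,"hand":-0.2},{"rx":0,"ry":0,"rz":-30,"tx":129,"ty":76,"tz":-34,"hand":-0.2},{"rx":0,"ry":0,"rz":-30,"tx":129,"ty":76,"tz":-34,"hand":-0.2},{"rx":0,"ry":0,"rz":-30,"tx":129,"ty":76,"tz":-34,"hand":-0.2}]';python3 jar.py oval .435 .385 8; python3 chk.py oval .4354 .3846 8.8 j4
python3 -c "
from h import *;from workcell import bot
s=bot.observe();go(s,[.4572,-.1914,.20],30)"
```

```text
clock: 26.5
position: [0.4394, 0.3002, 0.2597]
tool_rot: [-3.14, -0.002, 2.794]
force: [0.7, -0.5, -0.9]
grip_width: 0.0518
jar 0.87 (array([0.4366, 0.3835]), np.float64(11.9), 'iou', np.float64(0.958))
tx,ty,tz [np.float64(-184.2), np.float64(-454.8), np.float64(60.8)] yaw 159.93 rz -50.1 tilt [ 0.05  0.01 -0.  ]
```

View pics/j4.png

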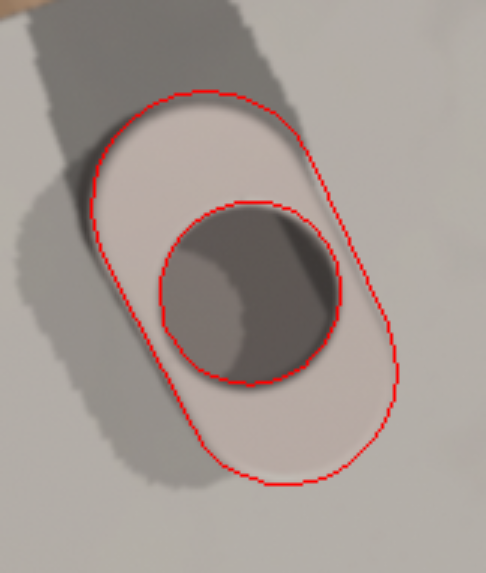

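```bash
python3 chk.py oval .4362 .384 11.9 j5; python3 chk.py oval .4358 .384 6.5 j6; python3 - <<'E'
import cv2,numpy as np
a=cv2.imread("pics/j5.png");b=cv2.imread("pics/j6.png");h=max(a.shape[0],b.shape[0])
p=lambda x:cv2.copyMakeBorder(x,0,h-x.shape[0],0,0,0)
c=np.hstack([p(a),p(b)]);k=min(1,800/c.shape[1]);cv2.imwrite("pics/j7.png",cv2.resize(c,None,fx=k,fy=k))
E
```

```text
(no output)
```

View pics/j7.png

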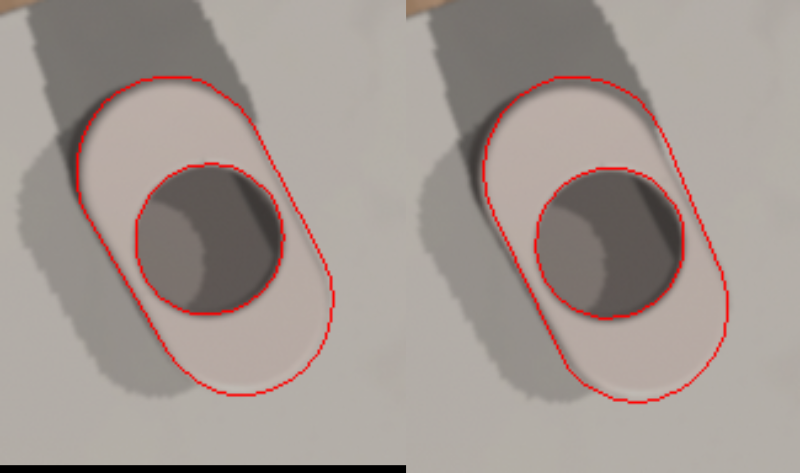

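```bash
python3 -m creep '[{"rx":0,"ry":0,"rz":-6,"tx":-10,"ty":-25,"tz":0,"hand":-0.2},{"rx":0,"ry":0,"rz":-12,"tx":-27,"ty":-67,"tz":0,"hand":-0.2},{"rx":0,"ry":0,"rz":-18,"tx":-45,"ty":-112,"tz":0,"hand":-0.2},{"rx":0,"ry":0,"rz":-24,"tx":-63,"ty":-157,"tz":0,"hand":-0.2},{"rx":0,"ry":0,"rz":-30,"tx":-81,"ty":-202,"tz":0,"hand":-0.2},{"rx":0,"ry":0,"rz":-36,"tx":-99,"ty":-247,"tz":0,"hand":-0.2},{"rx":0,"ry":0,"rz":-43,"tx":-117,"ty":-292,"tz":0,"hand":-0.2},{"rx":0,"ry":0,"rz":-50,"tx":-135,"ty":-337,"tz":0,"hand":-0.2}]'
python3 -c "
from h import *;from workcell import bot
s=bot.observe();print(s['qpos']);go(s,[.4572,-.1914,.11],30)"
```

```text
clock: 27.55
position: [0.4513, -0.0609, 0.2611]
tool_rot: [-3.14, -0.0, -2.614]
force: [2.0, -0.5, -0.9]
grip_width: 0.0514
[ 0.99239224  0.47174757 -1.29516125  1.94929494  0.51114719  1.11063254
  1.58367694]
tx,ty,tz [np.float64(60.7), np.float64(-115.5), np.float64(151.2)] yaw -149.76 rz 0.2 tilt [ 0.07  0.   -0.  ]
```

```bash
python3 -m creep '[{"rx":0,"ry":0,"rz":0,"tx":15,"ty":-28,"tz":0,"hand":-0.2},{"rx":0,"ry":0,"rz":0,"tx":35,"ty":-66,"tz":0,"hand":-0.2},{"rx":0,"ry":0,"rz":0,"tx":55,"ty":-104,"tz":10,"hand":-0.2},{"rx":0,"ry":0,"rz":0,"tx":61,"ty":-115,"tz":40,"hand":-0.2},{"rx":0,"ry":0,"rz":0,"tx":61,"ty":-115,"tz":80,"hand":-0.2},{"rx":0,"ry":0,"rz":0,"tx":61,"ty":-115,"tz":110,"hand":-0.2},{"rx":0,"ry":0,"rz":0,"tx":61,"ty":-115,"tz":110,"hand":-0.2}]'
python3 - <<'E'
from h import *;from workcell import bot,viewer
s=bot.observe();f=viewer.grab_frame("wrist");cv2.imwrite("pics/w20.png",f["pixels"])
print(np.round(s['qpos'],2),s["position"],s["tool_rot"]);go(s,[.4572,-.1914,.075],30)
E
python3 lid.py oval .028 w21
```

```text
clock: 28.25
position: [0.4546, -0.1885, 0.1482]
tool_rot: [3.138, -0.003, -2.618]
force: [-0.5, -0.1, 0.3]
grip_width: 0.0514
[ 1.07  0.68 -1.12  1.98  0.74  0.98  1.67] [ 0.45464765 -0.18846463  0.14820131] [ 3.13785827e+00 -2.72542768e-03 -2.61826538e+00]
tx,ty,tz [np.float64(-0.9), np.float64(-4.1), np.float64(73.2)] yaw -150.02 rz -0.0 tilt [-0.21  0.16  0.  ]
t 28.3 [ 0.4559 -0.1883  0.1504] w 0.051 q [ 1.07  0.67 -1.12  1.98  0.74  0.98  1.67]
0.89 [266. 140. 362. 309.] (array([ 0.4566, -0.1911]), 129, 71, 29.4) (array([ 0.4584, -0.19  ]), np.float64(30.0), 'iou', np.float64(0.949))
```

View pics/w21.png

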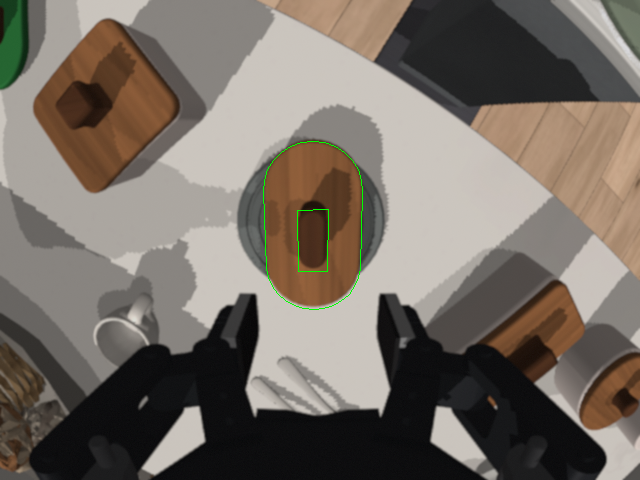

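```bash
python3 -m creep '[{"rx":0,"ry":0,"rz":0,"tx":-1,"ty":-2,"tz":30,"hand":-0.2},{"rx":0,"ry":0,"rz":0,"tx":-1,"ty":-2,"tz":60,"hand":-0.2},{"rx":0,"ry":0,"rz":0,"tx":-1,"ty":-2,"tz":85,"hand":-0.2},{"rx":0,"ry":0,"rz":0,"tx":-1,"ty":-2,"tz":105,"hand":-0.2},{"rx":0,"ry":0,"rz":0,"tx":-1,"ty":-2,"tz":115,"hand":-0.2},{"rx":0,"ry":0,"rz":0,"tx":-1,"ty":-2,"tz":117,"hand":-0.2},{"rx":0,"ry":0,"rz":0,"tx":-1,"ty":-2,"tz":117,"hand":-0.2}]'; python3 look.py w22
python3 -c "
from h import *;from workcell import bot
s=bot.observe();go(s,[.458,-.1908,.030],30)"
```

```text
clock: 29.1
position: [0.459, -0.1899, 0.0349]
tool_rot: [-3.141, 0.001, -2.618]
force: [0.6, -0.5, 0.3]
grip_width: 0.0512
t 29.1 [ 0.459  -0.1899  0.0349] rot [-3.141e+00  1.000e-03 -2.618e+00] w 0.0512 q [ 0.95  0.84 -0.94  2.04  0.98  0.81  1.5 ]
tx,ty,tz [np.float64(1.3), np.float64(-0.2), np.float64(5.0)] yaw -150.0 rz 0.0 tilt [ 0.07 -0.05  0.  ]
```

View pics/w22.png

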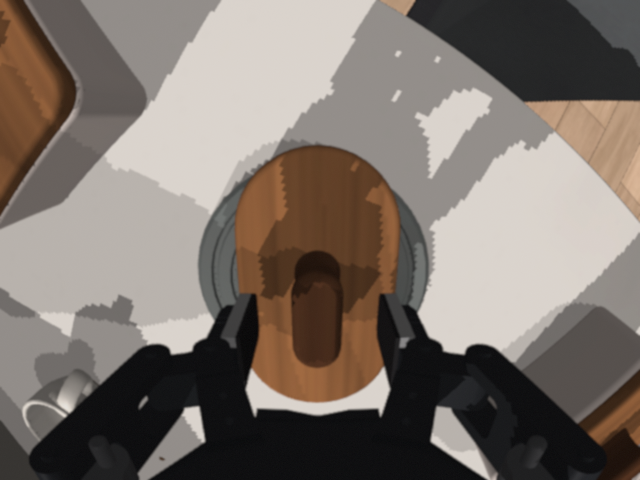

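```bash
python3 -m creep '[{"rx":0,"ry":0,"rz":0,"tx":1,"ty":0,"tz":4,"hand":-0.2},{"rx":0,"ry":0,"rz":0,"tx":1,"ty":0,"tz":4,"hand":0.2},{"rx":0,"ry":0,"rz":0,"tx":1,"ty":0,"tz":4,"hand":1},{"rx":0,"ry":0,"rz":0,"tx":1,"ty":0,"tz":4,"hand":1},{"rx":0,"ry":0,"rz":0,"tx":1,"ty":0,"tz":4,"hand":1},{"rx":0,"ry":0,"rz":0,"tx":1,"ty":0,"tz":4,"hand":1}]' 40; python3 -m creep '[{"rx":0,"ry":0,"rz":0,"tx":0,"ty":0,"tz":0,"hand":1},{"rx":0,"ry":0,"rz":0,"tx":0,"ty":0,"tz":-10,"hand":1},{"rx":0,"ry":0,"rz":0,"tx":0,"ty":0,"tz":-30,"hand":1},{"rx":0,"ry":0,"rz":0,"tx":0,"ty":0,"tz":-65,"hand":1},{"rx":0,"ry":0,"rz":0,"tx":0,"ty":0,"tz":-105,"hand":1},{"rx":0,"ry":0,"rz":0,"tx":0,"ty":0,"tz":-145,"hand":1},{"rx":0,"ry":0,"rz":0,"tx":0,"ty":0,"tz":-160,"hand":1},{"rx":0,"ry":0,"rz":0,"tx":0,"ty":0,"tz":-160,"hand":1}]';python3 look.py w23;python3 -c "
from h import *;from workcell import bot
s=bot.observe();go(s,[.4362,.384,.19],11.5)"
```

```text
clock: 29.75
position: [0.4576, -0.1902, 0.0301]
tool_rot: [-3.141, -0.0, -2.618]
force: [-0.6, -0.1, 6.6]
grip_width: 0.0178
clock: 30.55
position: [0.4582, -0.1905, 0.1918]
tool_rot: [-3.139, 0.001, -2.618]
force: [-0.1, -0.5, -1.6]
grip_width: 0.0179
t 30.55 [ 0.4582 -0.1905  0.1918] rot [-3.139e+00  1.000e-03 -2.618e+00] w 0.0179 q [ 1.11  0.62 -1.17  1.94  0.67  1.04  1.74]
tx,ty,tz [np.float64(-268.8), np.float64(508.2), np.float64(-0.3)] yaw -150.01 rz 18.5 tilt [ 0.07 -0.01  0.  ]
```

View pics/w23.png

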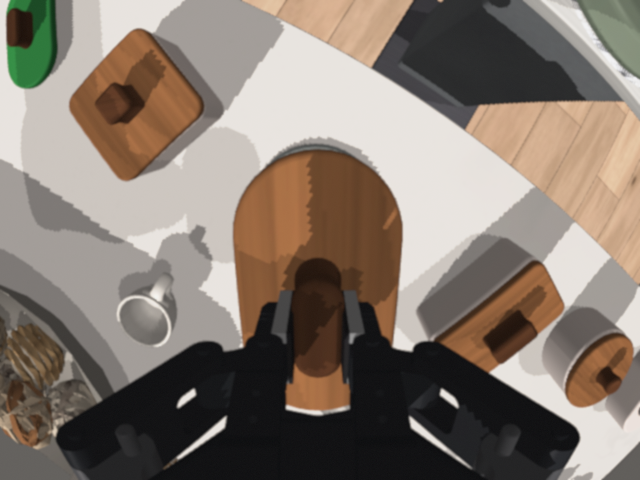

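```bash
python3 -m creep '[{"rx":0,"ry":0,"rz":2,"tx":-12,"ty":23,"tz":0,"hand":1},{"rx":0,"ry":0,"rz":4,"tx":-31,"ty":58,"tz":0,"hand":1},{"rx":0,"ry":0,"rz":7,"tx":-51,"ty":96,"tz":0,"hand":1},{"rx":0,"ry":0,"rz":10,"tx":-71,"ty":134,"tz":0,"hand":1},{"rx":0,"ry":0,"rz":13,"tx":-91,"ty":172,"tz":0,"hand":1},{"rx":0,"ry":0,"rz":16,"tx":-111,"ty":210,"tz":0,"hand":1},{"rx":0,"ry":0,"rz":18.5,"tx":-131,"ty":248,"tz":0,"hand":1},{"rx":0,"ry":0,"rz":18.5,"tx":-151,"ty":286,"tz":0,"hand":1}]';python3 -c "
from h import *;from workcell import bot
s=bot.observe();print(s['qpos']);go(s,[.4362,.384,.16],11.5)"
```

```text
clock: 31.4
position: [0.4442, 0.1344, 0.1887]
tool_rot: [-3.141, -0.002, -2.942]
force: [1.1, -0.4, -0.2]
grip_width: 0.0178
[ 0.40433559  0.52891833 -1.09288902  2.01517984  0.58152466  0.95262521
  0.77936775]
tx,ty,tz [np.float64(-41.7), np.float64(246.3), np.float64(28.5)] yaw -168.57 rz -0.1 tilt [ 0.02  0.1  -0.  ]
```

```bash
python3 -m creep '[{"rx":0,"ry":0,"rz":0,"tx":-7,"ty":42,"tz":0,"hand":1},{"rx":0,"ry":0,"rz":0,"tx":-15,"ty":85,"tz":0,"hand":1},{"rx":0,"ry":0,"rz":0,"tx":-22,"ty":128,"tz":0,"hand":1},{"rx":0,"ry":0,"rz":0,"tx":-29,"ty":171,"tz":0,"hand":1},{"rx":0,"ry":0,"rz":0,"tx":-36,"ty":211,"tz":5,"hand":1},{"rx":0,"ry":0,"rz":0,"tx":-42,"ty":246,"tz":20,"hand":1},{"rx":0,"ry":0,"rz":0,"tx":-42,"ty":246,"tz":40,"hand":1},{"rx":0,"ry":0,"rz":0,"tx":-42,"ty":246,"tz":48,"hand":1}]';python3 -m creep '[{"rx":0,"ry":0,"rz":0,"tx":0,"ty":0,"tz":0,"hand":1}]'; python3 look.py w24;python3 -c "
from h import *;from workcell import bot
s=bot.observe();print(s['qpos']);go(s,[.4362,.384,.078],11.5)"
```

```text
clock: 32.2
position: [0.4355, 0.3823, 0.1386]
tool_rot: [-3.14, -0.004, -2.938]
force: [0.3, 0.0, -0.6]
grip_width: 0.0179
clock: 32.3
position: [0.4365, 0.3812, 0.1399]
tool_rot: [-3.14, -0.003, -2.94]
force: [0.4, -0.3, 0.2]
grip_width: 0.0181
t 32.3 [0.4365 0.3812 0.1399] rot [-3.14e+00 -3.00e-03 -2.94e+00] w 0.0181 q [-0.19  0.74 -0.95  1.77  0.7   1.02  0.36]
[-0.18717269  0.74117057 -0.95540527  1.76713331  0.70415261  1.01816685
  0.35705367]
tx,ty,tz [np.float64(0.2), np.float64(2.7), np.float64(63.2)] yaw -168.5 rz -0.0 tilt [ 0.06  0.08 -0.  ]
```

View pics/w24.png

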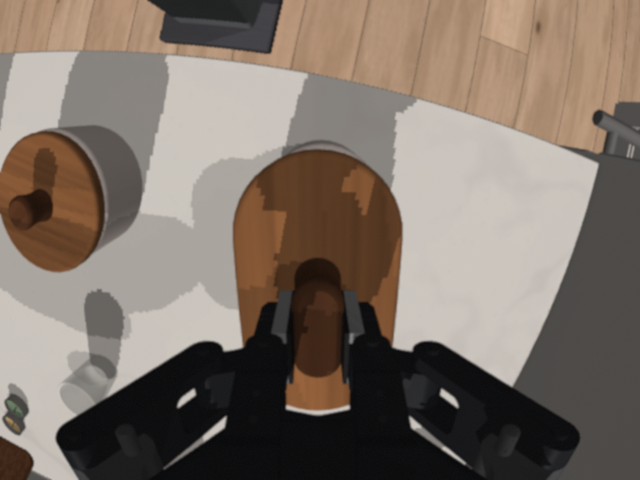

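```bash
python3 -m creep '[{"rx":0,"ry":0,"rz":0,"tx":0,"ty":3,"tz":20,"hand":1},{"rx":0,"ry":0,"rz":0,"tx":0,"ty":3,"tz":40,"hand":1},{"rx":0,"ry":0,"rz":0,"tx":0,"ty":3,"tz":52,"hand":1},{"rx":0,"ry":0,"rz":0,"tx":0,"ty":3,"tz":59,"hand":1},{"rx":0,"ry":0,"rz":0,"tx":0,"ty":3,"tz":63,"hand":1},{"rx":0,"ry":0,"rz":0,"tx":0,"ty":3,"tz":63,"hand":1},{"rx":0,"ry":0,"rz":0,"tx":0,"ty":3,"tz":63,"hand":1}]';python3 -c "
from h import *;from workcell import bot
s=bot.observe();go(s,[.4362,.384,.077],11.5);print(s['force'])"
```

```text
clock: 33.05
position: [0.4367, 0.3856, 0.0794]
tool_rot: [3.141, 0.001, -2.94]
force: [0.2, 0.1, -0.9]
grip_width: 0.0179
tx,ty,tz [np.float64(0.8), np.float64(-1.5), np.float64(2.4)] yaw -168.48 rz 0.0 tilt [-0.02 -0.03 -0.  ]
[ 0.17627405  0.08906917 -0.9071083 ]
```

```bash
python3 -m creep '[{"rx":0,"ry":0,"rz":0,"tx":0,"ty":-1,"tz":2.5,"hand":1},{"rx":0,"ry":0,"rz":0,"tx":0,"ty":-1,"tz":2.5,"hand":-0.2},{"rx":0,"ry":0,"rz":0,"tx":0,"ty":-1,"tz":2.5,"hand":-0.2},{"rx":0,"ry":0,"rz":0,"tx":0,"ty":-1,"tz":2.5,"hand":-0.2},{"rx":0,"ry":0,"rz":0,"tx":0,"ty":-1,"tz":-25,"hand":-0.2},{"rx":0,"ry":0,"rz":0,"tx":0,"ty":-1,"tz":-70,"hand":-0.2},{"rx":0,"ry":0,"rz":0,"tx":-30,"ty":-1,"tz":-115,"hand":-0.2},{"rx":0,"ry":0,"rz":0,"tx":-50,"ty":-40,"tz":-160,"hand":-0.2}]';python3 -m creep '[{"rx":0,"ry":0,"rz":0,"tx":0,"ty":0,"tz":0,"hand":-0.2},{"rx":0,"ry":0,"rz":0,"tx":0,"ty":0,"tz":0,"hand":-0.2}]';python3 lid.py oval .074 w25; python3 - <<'E'
from h import *;from workcell import bot,viewer
g=viewer.grab_frame("scene");h=viewer.grab_frame("side")
for n,p in(("s1",g),("s2",h)): cv2.imwrite(f"pics/{n}.png",cv2.resize(p["pixels"][150:430,150:450],None,fx=2,fy=2))
for n in("tumbler","mug_a"):
  for o in viewer.outline_of(n,g)[:1]: print(n,o["score"],np.round(o["bbox"]))
E
```

```text
clock: 33.85
position: [0.4861, 0.3673, 0.2298]
tool_rot: [3.139, 0.001, -2.936]
force: [1.1, -0.3, 0.2]
grip_width: 0.051
clock: 34.05
position: [0.4869, 0.3639, 0.2275]
tool_rot: [3.141, 0.001, -2.942]
force: [0.2, 0.5, 0.1]
grip_width: 0.0511
t 34.05 [0.4869 0.3639 0.2275] w 0.0511 q [-0.1   0.68 -1.01  1.62  0.61  1.19  0.53]
0.63 [311.  84. 400. 240.] (array([0.436 , 0.3846]), 128, 69, 11.2) (array([0.4378, 0.3857]), np.float64(13.2), 'iou', np.float64(0.936))
tumbler 0.61 [219. 280. 232. 302.]
mug_a 0.65 [314. 195. 336. 211.]
```

View pics/w25.png

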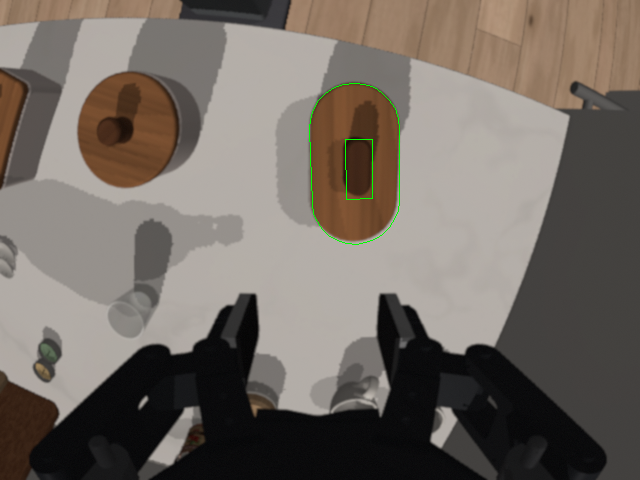

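View pics/s2.png

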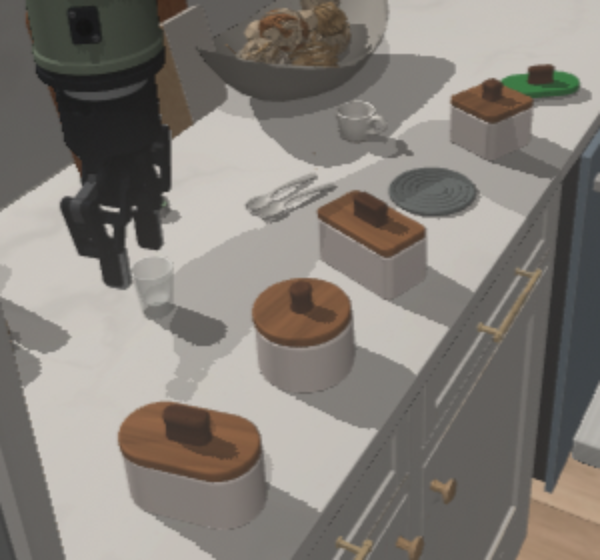

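View pics/s1.png

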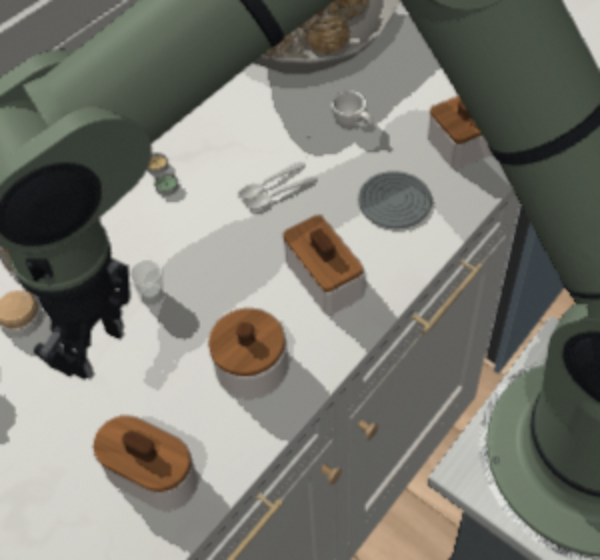

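All four lids sit flush and lined up with their jars in the side and scene views. The glass (side crop, about 155,285) and the cup (about 357,120) are where they were, and the arm is clear at z 0.23. I'm handing the job in.

```bash
python3 -c "
from workcell import bot
print(bot.job_done())"
```

```text
the job is handed in; nothing more can be done
None
```

All four lids are back on the jars of their own shape, and I handed the job in at about 34 s of the 138 s allowed. The system gives no verdict, so what follows rests on my own checks.

**What I did:** I laid the oval lid on the pot mat. I then moved the square lid to the square jar, the oblong lid to the oblong jar and the round lid to the round jar. Last, I took the oval lid from the mat to the oval jar. I did not touch the green look-alike.

**Last checks:** the wrist-camera fits compare each lid with its jar. The limits are 11 mm between centres and 11° of turn.

| Lid | Centre offset | Turn offset |
|---|---|---|
| Square | about 2 mm | under 1° |
| Oblong | under 1 mm | about 1.5° |
| Round | about 3 mm | not judged |
| Oval | about 2 mm | about 2° |

- **Seating:** in the last side view all four lids lie flat and line up with their jars. I judged flatness and depth by eye, since the cameras give no depth.
- **Glass and cup:** the glass and the cup show at the same pixels as at the start, to within about 3 pixels.
- **Disagreements:** two fits of the oval jar's turn gave 8.8° and 11.9°. I checked both as overlays and used 11.5°. For the oblong lid, one close-up fit read its turn about 3° off an earlier one, but the grip squared it up.

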